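# Change over a sprung holding fixture for hexagon adapters

### The job

Swing the keeper bar back off the fixture, put every finished (threaded) adapter that is still clamped there into the grey tray, and load every raw adapter from the left into a station of its own: turn it so that two of its flats lie square to lip and carriage, press the sprung carriage back, and lower it between them until it stands upright and flat on the station floor, centred between the cheeks and clamped. Only when all are loaded, swing the keeper fully home under its catch over the row; leave the bush, gear, connector and marker where they are.

Things in the scene. Friction and masses are not known exactly. Their poses are not given: they have to be found in the camera images.
- fixture: Holding fixture, fixed: aluminium plate 150 x 296 x 12 mm with three stations in a row 64 mm apart. Origin on the bench under the middle station; x points from the lip (robot's side) to the sprung carriages (far side), y along the row, z up. Each carriage is an upright steel plate 50 mm wide, 10 mm thick, its top 23 mm above the station floor, as is the block behind (x 59 to 73 mm).
- station_1 (a point): Station 1, the one farthest from the keeper's pivot, next to the catch: where the centre of a clamped adapter's underside sits, on the station floor 12 mm above the bench. Axes as the fixture's. A fixed lip 8 mm thick has its rear face at x = -20 mm; cheeks stand at y = +-29 mm, x from -20 to +10 mm; lip and cheeks are 10 mm high above the station floor. The sprung carriage closes in from +x.
- station_2 (a point): Station 2, the middle one: where the centre of a clamped adapter's underside sits, on the station floor 12 mm above the bench. Axes as the fixture's. A fixed lip 8 mm thick has its rear face at x = -20 mm; cheeks stand at y = +-29 mm, x from -20 to +10 mm; lip and cheeks are 10 mm high above the station floor. The sprung carriage closes in from +x.
- station_3 (a point): Station 3, the one nearest the keeper's pivot: where the centre of a clamped adapter's underside sits, on the station floor 12 mm above the bench. Axes as the fixture's. A fixed lip 8 mm thick has its rear face at x = -20 mm; cheeks stand at y = +-29 mm, x from -20 to +10 mm; lip and cheeks are 10 mm high above the station floor. The sprung carriage closes in from +x.
- carriage_1 (a joint): Sprung carriage of station 1, sliding along x, in m: 0 = sprung forward, face at station x = +10 mm (30 mm from the lip); grows as pressed away from the lip, stop at 0.014 (gap 44 mm); 0.010 with an adapter clamped by its flats. Spring 2 N at 0, 5 N at the stop; shuts by itself in about 0.5 s. A held adapter, raised clear of the lip, can press it back.
- carriage_2 (a joint): Sprung carriage of station 2, sliding along x, in m: 0 = sprung forward, face at station x = +10 mm (30 mm from the lip); grows as pressed away from the lip, stop at 0.014 (gap 44 mm); 0.010 with an adapter clamped by its flats. Spring 2 N at 0, 5 N at the stop; shuts by itself in about 0.5 s. A held adapter, raised clear of the lip, can press it back.
- carriage_3 (a joint): Sprung carriage of station 3, sliding along x, in m: 0 = sprung forward, face at station x = +10 mm (30 mm from the lip); grows as pressed away from the lip, stop at 0.014 (gap 44 mm); 0.010 with an adapter clamped by its flats. Spring 2 N at 0, 5 N at the stop; shuts by itself in about 0.5 s. A held adapter, raised clear of the lip, can press it back.
- keeper (a joint): Keeper: flat steel bar 18 mm wide, 8 mm thick, 262 mm long, swinging level about an upright pivot at one end of the fixture, its underside 68 mm above the bench (4 mm over seated adapters). In rad: 0 = shut over the row, tip home under the hooked catch; grows as it swings away from the robot, stop at 1.9. Stiff pivot (0.12 N m): it stays where it is left.
- keeper_pivot (a point): The keeper's pivot axis, at the upper face of the bar (76 mm above the bench). Its axes are the fixture's; at keeper = 0 the bar points along +y of these axes, and it swings clockwise seen from above, towards +x, as it opens.
- keeper_knob (a point): Centre of the round upright black knob on the keeper, 85 mm from the pivot, 20 mm in diameter, 25 mm tall (its foot 76 mm, its top 101 mm above the bench); it can be pinched from above or pushed.
- blank_1_mid (a point): A raw steel hexagon adapter (may be absent), standing on the bench to the robot's left: hexagon foot 40 mm across flats, 46 mm across corners, 20 mm tall, with a plain round shank 24 mm in diameter, 32 mm tall on top; 52 mm tall in all, 0.1 to 0.2 kg. Point at its centre, 26 mm above its underside. z along the shank; two of the six flats face +x and -x, corners lie on +y and -y.
- blank_2_mid (a point): A raw steel hexagon adapter (may be absent), standing on the bench to the robot's left: hexagon foot 40 mm across flats, 46 mm across corners, 20 mm tall, with a plain round shank 24 mm in diameter, 32 mm tall on top; 52 mm tall in all, 0.1 to 0.2 kg. Point at its centre, 26 mm above its underside. z along the shank; two of the six flats face +x and -x, corners lie on +y and -y.
- blank_3_mid (a point): A raw steel hexagon adapter (may be absent), standing on the bench to the robot's left: hexagon foot 40 mm across flats, 46 mm across corners, 20 mm tall, with a plain round shank 24 mm in diameter, 32 mm tall on top; 52 mm tall in all, 0.1 to 0.2 kg. Point at its centre, 26 mm above its underside. z along the shank; two of the six flats face +x and -x, corners lie on +y and -y.
- done_1_mid (a point): A finished adapter (may be absent), at first clamped in station 1 of the fixture: same sizes and axes as a raw one, but its shank is threaded. Point at its centre, 26 mm above its underside.
- done_2_mid (a point): A finished adapter (may be absent), at first clamped in station 2 of the fixture: same sizes and axes as a raw one, but its shank is threaded. Point at its centre, 26 mm above its underside.
- done_3_mid (a point): A finished adapter (may be absent), at first clamped in station 3 of the fixture: same sizes and axes as a raw one, but its shank is threaded. Point at its centre, 26 mm above its underside.
- tray_in (a point): Centre of the inner floor (4 mm above the bench) of the fixed grey open tray to the robot's right; inside 122 x 192 mm (its x, y), rim 25 mm above the bench. Beyond x = 0.68 m of the base a shelf spans the bench 0.25 to 0.30 m up, and a push-button box hangs at its edge at y = 0.36 m (from x = 0.62 m, 0.22 m up): keep the wrist clear of them.
- bush: Bystander: small turned plastic bush, 24 mm in diameter, 24 mm tall, behind the work; origin at its underside.
- gear: Bystander: small spur gear, 36 mm in diameter, 20 mm tall, behind the work; origin at its underside.
- connector: Bystander: green cable connector, 63 x 31 x 27 mm, right behind the tray; origin at its underside.
- marker: Bystander: marker pen, 134 x 17 x 15 mm, lying near the front edge between fixture and tray; origin at its underside.
Mind the look-alikes: they are no part of the job. Leave any orange or red look-alike of the part that bears blank_2_mid alone.

How it is judged:
By the outcome, as a careful person would: the job done as asked, in the order asked, and still so for the second after the job is handed in, with the robot touching nothing.
Of done_1, done_2, done_3 only 1 to 2 are there at a start; the rules pass over those that are not, and their reading is None.
Of blank_1, blank_2, blank_3 only 2 to 3 are there at a start; the rules pass over those that are not, and their reading is None.
At some moment in a run one of blank_1, blank_2, blank_3 may be knocked a few centimetres aside while the robot is not near it.
It also fails if it takes over 208 s, if anything falls off the work surface, if the arm or the gripper's body presses on something with over 40 N, if the wrist force passes 120 N, or if a joint passes its speed limit or range.

### The arm

A 6-joint arm with a two-finger parallel gripper is mounted at the origin on a cart in front of the work surface, level with it; the furniture and walls round the work are solid. World frame = base frame: x ahead of the robot, y to its left, z up, the work surface at z = 0. Lengths are in m, angles in rad, forces in N, time in s.
With the tool pointing down it reaches from about 0.225 to 0.725 m from the base axis. Payload 3.1 kg.
Tool frame: the origin (TCP) lies where the fingers leave the gripper's body, on its centre line; the fingertips stand 73 mm ahead of it and the grasp point (between the pads) lies 54 mm ahead of it (env.tcp_to_grasp is the distance from the TCP to the grasp point, in m); z points along the fingers, y is the line along which they close (so a half turn about z gives the same grasp; the last joint's range is limited). The gripper opens to 85 mm and grips with 20 to 120 N. Pads are 22 mm wide; open, the fingers measure 114 mm over their backs; the gripper's body (76 mm by 85 mm) begins 54 mm behind the grasp point. The pads swing forward as they close: fully open they stand 13 mm farther back than shut.
Start: joints at [1.071, 0.048, 0.099, 1.622, 0, 1.443], TCP at [0.191, 0.489, 0.304] pointing down, gripper open.
Joint ranges: [-2.91, 2.91], [-0.99, 1.94], [-1.21, 1.42], [-2.12, 2.29], [-1.49, 1.47], [-3.14, 3.14]. Speed limits (rad/s): [2.79, 2.79, 3.14, 3.14, 3.14, 3.14].

### API

Orientations are given as a 3x3 rotation matrix whose columns are the frame's x, y, z axes.
In Python, from bench import status, vision, env gives the robot as it stands.
- The arm moves only by the tool jog_arm, never from a script. Its argument "series" is a list that holds one entry, the list of rows, each a list of 7 numbers: the turn, a rotation vector about the world's x, y, z as a fraction of full scale, then the shift along the world's x, y, z as a fraction of full scale, then the opening, from -1 (shut) to 1 (fully open), so that 0 is half open. A call has exactly 10 rows; each row is the pose to reach, as a shift and turn from the pose commanded when the call began; what a row does not reach only later rows make up. Full scale, the value 1, is 0.25 m for a shift and 0.5 rad for a turn. A row lasts 1/10 s, in which the tool goes at most 50 mm and 8.59 degrees, less where a joint would pass 70% of its speed; a pose out of reach is approached as far as the arm can. A call with a number of a shift or a turn outside -1 to 1 is refused whole. A call with a gripper value outside its range is refused whole. The fingers move at their own pace and stop on an object; the grip force is fixed at half the most. Time passes only in rows, so rows that repeat a pose let the fingers close, or fill a call up. It gives the time, the measured TCP pose, the force, the opening and the grip force at its end, in the units of the state.
- status.get_state(): the state, without advancing time (a new reading comes with each control period).
- vision.read_camera(name): name is "side" or "top" or "wrist"; returns (picture, depth): 400x640x3 uint8, blue, green, red; 400x640 float32, m along the optical axis (not along the pixel's ray), 0 where there is no reading.
- vision.calibration(name): a dict with "fx", "fy", "cx", "cy" (pixels), "k1" (the pictures are not rectified: a ray, as slopes to the right and down, at radius r is drawn at 1 + k1 r^2 times it, then the intrinsics apply), "T" (4x4, takes a point from camera to world coordinates); the wrist camera has in their place "mount" (4x4, takes a point from camera to tool coordinates, whose origin is the TCP and whose axes are the flange's). Camera axes: x right, y down, z forward; pixel columns grow to the right and rows downward; lengths in m; the calibration is good to about 2 mm. A picture is of the moment at which its call begins: read the wrist's pose just before it. calibration takes no time and is no camera call.
- env.close_job(): hands the job in; it is judged then, once.
The state is a dict: "time_s": time; "joints": joint angles; "qvel": joint speeds; "joint_torque": joint torques, N m; "ee_pos": TCP position; "tcp_rot": TCP orientation; "wrist_force": force on the tool from outside, world axes, zero at the start; "torque": the same for the moment, N m; "gripper_width": finger opening in m; "finger_force": force on a finger pad.
Only numpy, scipy, OpenCV 4.12 (cv2) and the standard library are available. Lean on these libraries where they do the work, as an engineer would, in place of code of your own. Each camera call takes 0.05 s, during which the arm holds its last target. There are 200 camera calls.

## Working session

There is one attempt and no reset: what is moved stays moved. The work goes in short steps, Python scripts to look and compute and a tool call to move; the robot and the scene stay as the last step left them, time stands still between calls to the robot, and variables do not carry over. Pictures are saved under pics/ and viewed, at most 14 in all, crops included, and the job is handed in when it is done.

Besides the shell and the picture viewer there is one more tool, called after "Request:" as name([rows], argument=value, ...), one row to a line, values as JSON. jog_arm: Moves the arm, as the interface text tells. Its arguments: {"type":"object","properties":{"series":{"type":"array","items":{"type":"array","items":{"type":"array","items":{"type":"number"}}}}},"required":["series"]}

```bash
mkdir -p pics; ls; cat > h.py <<'E'
import numpy as np, cv2
from bench import status, vision, env
def grab(n):
    s=status.get_state(); im,d=vision.read_camera(n); c=vision.calibration(n)
    if 'T' in c: T=np.array(c['T'])
    else:
        B=np.eye(4);B[:3,:3]=s['tcp_rot'];B[:3,3]=s['ee_pos'];T=B@np.array(c['mount'])
    return im,d,c,T
def ray(c,T,u,v):
    x=(u-c['cx'])/c['fx'];y=(v-c['cy'])/c['fy'];rd=np.hypot(x,y);r=rd
    for _ in range(30): r=rd/(1+c['k1']*r*r)
    k=r/rd if rd>0 else 1
    return T[:3,3],T[:3,:3]@np.array([x*k,y*k,1])
def onz(c,T,u,v,z):
    o,d=ray(c,T,u,v);return o+d*(z-o[2])/d[2]
def proj(c,T,p):
    q=np.linalg.inv(T)@np.append(p,1);x,y=q[:2]/q[2];k=1+c['k1']*(x*x+y*y)
    return np.array([c['fx']*x*k+c['cx'],c['fy']*y*k+c['cy']])
def cloud(d,c,T):
    v,u=np.mgrid[0:400,0:640];x=(u-c['cx'])/c['fx'];y=(v-c['cy'])/c['fy'];rd=np.hypot(x,y);r=rd.copy()
    for _ in range(30): r=rd/(1+c['k1']*r*r)
    k=np.where(rd>0,r/np.maximum(rd,1e-9),1)
    P=np.stack([x*k*d,y*k*d,d],-1);W=P@T[:3,:3].T+T[:3,3];W[d<=0]=np.nan
    return W
E
python3 - <<'E'
from h import *
for n in ['top','side','wrist']:
    im,d,c,T=grab(n);cv2.imwrite(f'pics/{n}0.png',im);np.save(f'{n}0.npy',d)
    print(n,{k:v for k,v in c.items() if k not in('T','mount')},T.round(3).tolist(),(d>0).mean())
s=status.get_state();print(s);print(env.tcp_to_grasp)
E
```

```text
pics
top {'fx': 501.5513029258931, 'fy': 501.5513029258931, 'cx': 326.4295222060406, 'cy': 199.3708453401753, 'k1': 0.04283357010208583} [[0.327, -0.889, 0.32, 0.053], [-0.945, -0.307, 0.11, -0.102], [0.0, -0.339, -0.941, 1.351], [0.0, 0.0, 0.0, 1.0]] 0.99593359375
side {'fx': 519.9448824584388, 'fy': 519.9448824584388, 'cx': 315.12947029066953, 'cy': 194.2235319288094, 'k1': 0.02946799158276111} [[-0.952, -0.183, 0.245, 0.133], [-0.305, 0.542, -0.783, 1.186], [0.01, -0.82, -0.572, 0.931], [0.0, 0.0, 0.0, 1.0]] 0.99625390625
wrist {'fx': 282.6742686225712, 'fy': 282.6742686225712, 'cx': 318.63925830050704, 'cy': 200.36982070132686, 'k1': -0.03562754659223162} [[0.364, 0.892, 0.269, 0.122], [0.931, -0.348, -0.108, 0.514], [-0.003, 0.289, -0.957, 0.374], [0.0, 0.0, 0.0, 1.0]] 0.996203125
{'time_s': 0.15, 'joints': array([1.07119920e+00, 4.85999095e-02, 9.79241422e-02, 1.62194927e+00,
       2.17456316e-05, 1.44299972e+00]), 'qvel': array([-0.00115482, -0.00126834,  0.00538587,  0.00086174,  0.0010087 ,
       -0.00059651]), 'joint_torque': array([ 1.84187455e-03, -3.39259458e+01,  3.20423806e+01,  1.53658551e-02,
       -8.86685098e-05, -5.58963265e-06]), 'ee_pos': array([0.19057353, 0.4888328 , 0.30295903]), 'tcp_rot': array([[-9.31674618e-01,  3.63292727e-01, -8.95169208e-04],
       [ 3.63293740e-01,  9.31673288e-01, -1.59477529e-03],
       [ 2.54634976e-04, -1.81102103e-03, -9.99998328e-01]]), 'wrist_force': array([ 0.09966361, -0.03633159,  0.20166969]), 'torque': array([ 0.01211793, -0.01162375,  0.03488708]), 'finger_force': 0.0, 'gripper_width': 0.0856097842195389}
0.0539
```

View pics/top0.png

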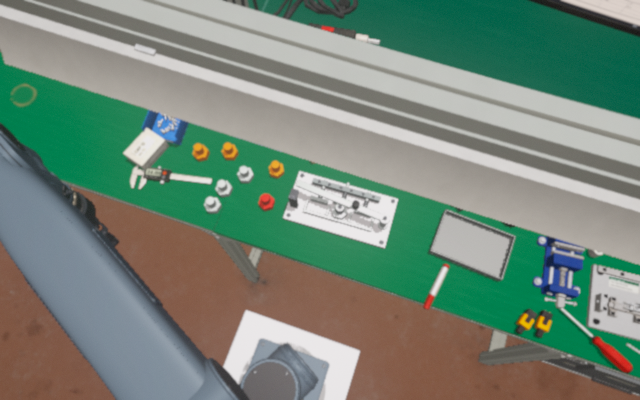

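View pics/wrist0.png

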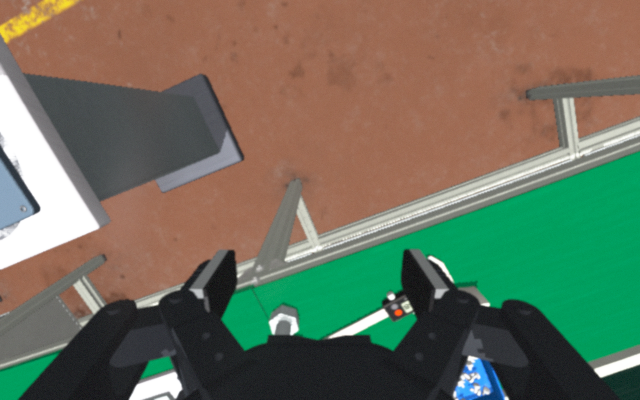

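View pics/side0.png

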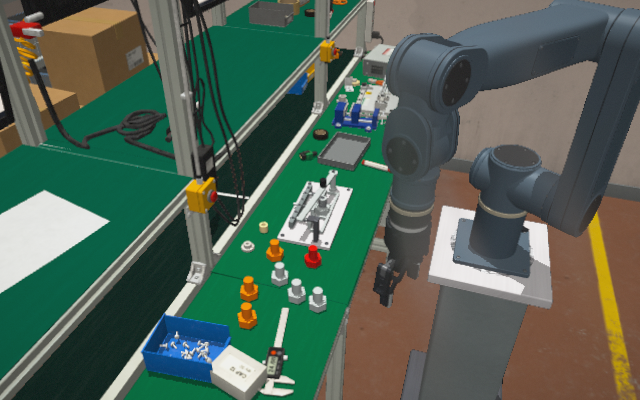

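Top view: three grey blanks at about (212,204), (223,187) and (245,173); orange look-alikes at (200,151), (229,150) and (276,168), a red one at (266,201). The fixture is at (340,208) and the tray at (473,244). The side view shows the same: grey parts at (280,272), (297,290) and (317,298). The wrist view shows one blank at (284,320). Next I'll measure these and enlarge the crop.

```bash
python3 - <<'E'
from h import *
for n in ['top','side']:
    im=cv2.imread(f'pics/{n}0.png');d=np.load(f'{n}0.npy');c=vision.calibration(n);T=np.array(c['T'])
    W=cloud(d,c,T)
    print(n)
    hsv=cv2.cvtColor(im,cv2.COLOR_BGR2HSV)
    m=((W[...,2]>.042)&(W[...,2]<.062)&(W[...,1]>.05)&(W[...,1]<.6)&(W[...,0]>.2)&(W[...,0]<.75)).astype(np.uint8)
    k,l,st,ce=cv2.connectedComponentsWithStats(m)
    for i in range(1,k):
        if st[i,4]>=5: 
            q=W[l==i];print(st[i,4],ce[i].round(1),np.nanmedian(q,0).round(3),hsv[l==i].mean(0).round())
    # fixture: white-ish low points
    if n=='top':
        for u,v in [(300,172),(397,202),(386,246),(284,215),(450,211),(515,234),(499,278),(431,251)]:
            print((u,v),onz(c,T,u,v,.012 if u<400 else .025).round(3))
        cv2.imwrite('pics/c1.png',np.hstack([cv2.resize(im[160:255,275:405],(780,570),interpolation=cv2.INTER_CUBIC)]))
    else: cv2.imwrite('pics/c2.png',cv2.resize(im[165:255,270:365],(633,600),interpolation=cv2.INTER_CUBIC))
E
```

```text
top
59 [178.2 128.2] [0.562 0.525 0.053] [107. 148. 150.]
26 [152.5 134.8] [0.522 0.59  0.044] [ 27.  14. 230.]
12 [161.  139.9] [0.515 0.56  0.044] [ 39.  10. 223.]
5 [149.2 138.2] [0.51  0.596 0.043] [ 42.   3. 233.]
6 [149.3 141.2] [0.5   0.59  0.044] [ 85.   2. 234.]
23 [156.  145.3] [0.496 0.565 0.043] [ 24.  12. 225.]
63 [145.6 149.6] [0.475 0.59  0.044] [ 28.   9. 232.]
57 [227.6 146.8] [0.555 0.369 0.051] [ 18. 201. 211.]
67 [197.7 147.6] [0.524 0.449 0.05 ] [ 18. 195. 205.]
10 [144.7 157. ] [0.451 0.581 0.043] [ 24.  13. 232.]
12 [139.2 161.7] [0.433 0.589 0.044] [ 20.  18. 226.]
6 [143.8 161.3] [0.438 0.576 0.044] [ 23.  16. 218.]
61 [275.  164.8] [0.547 0.221 0.051] [ 19. 193. 213.]
59 [243.6 169.9] [0.503 0.3   0.05 ] [ 55.   6. 203.]
58 [221.5 183.8] [0.445 0.341 0.051] [ 54.   5. 205.]
64 [265.  197.9] [0.445 0.212 0.051] [  2. 184. 215.]
66 [210.1 200.9] [0.388 0.35  0.05 ] [ 54.   5. 201.]
22 [293.5 202.5] [0.456 0.131 0.053] [38.  9. 91.]
(300, 172) [0.564 0.154 0.012]
(397, 202) [ 0.567 -0.137  0.012]
(386, 246) [ 0.434 -0.144  0.012]
(284, 215) [0.427 0.152 0.012]
(450, 211) [ 0.585 -0.283  0.025]
(515, 234) [ 0.578 -0.465  0.025]
(499, 278) [ 0.445 -0.451  0.025]
(431, 251) [ 0.457 -0.263  0.025]
side
32 [316.3 230. ] [0.454 0.147 0.053] [99. 13. 75.]
61 [274.1 243.3] [0.543 0.228 0.051] [ 16. 239. 204.]
68 [312.9 249.2] [0.44  0.217 0.05 ] [  3. 219. 189.]
150 [201.9 258.5] [0.689 0.344 0.05 ] [ 35.  17. 128.]
73 [279.5 266.3] [0.499 0.305 0.051] [ 73.  17. 184.]
81 [248.4 281. ] [0.55  0.377 0.051] [ 17. 235. 201.]
83 [296.5 283.2] [0.439 0.348 0.051] [ 73.  16. 183.]
86 [317.6 291.6] [0.384 0.358 0.051] [ 73.  13. 184.]
98 [245.9 307.3] [0.521 0.455 0.051] [ 17. 235. 204.]
492 [189.  324.7] [0.62  0.534 0.052] [104. 227. 128.]
422 [238.9 359.8] [0.484 0.585 0.043] [ 30.  15. 231.]
```

View pics/c1.png

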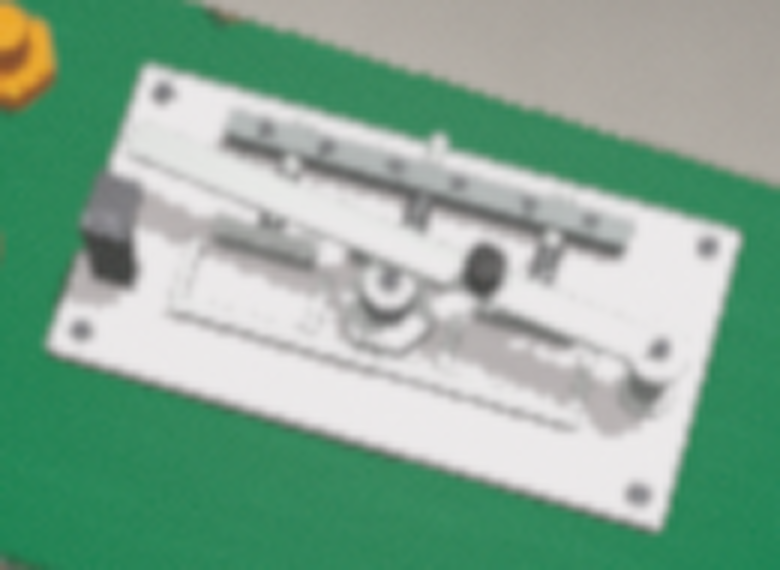

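The crop shows one finished adapter, clamped in station 2 at crop (385,290). Stations 1 and 3 look empty. The keeper is partly open: pivot at crop (655,350), knob at (485,270), tip at (140,145). The three grey parts are the blanks; orange and red are excluded by colour. Now I'll move the wrist camera over the blanks.

Request:
jog_arm([
  [[0, 0, 0.1, 0.12, -0.08, 0, 1], [0, 0, 0.2, 0.24, -0.16, 0, 1], [0, 0, 0.3, 0.36, -0.24, 0, 1], [0, 0, 0.4, 0.48, -0.32, 0, 1], [0, 0, 0.5, 0.6, -0.4, 0, 1], [0, 0, 0.6, 0.72, -0.48, 0, 1], [0, 0, 0.7, 0.84, -0.56, 0, 1], [0, 0, 0.744, 0.92, -0.64, 0, 1], [0, 0, 0.744, 0.92, -0.64, 0, 1], [0, 0, 0.744, 0.92, -0.64, 0, 1]],
])

```text
time_s: 1.15
ee_pos: [0.4208, 0.3287, 0.3034]
tcp_rot: [[-1.0, 0.002, -0.001], [0.002, 1.0, -0.0], [0.001, -0.0, -1.0]]
wrist_force: [-0.4, -0.4, -0.0]
gripper_width: 0.0853
finger_force: 0.0
```

```bash
python3 - <<'E'
from h import *
s=status.get_state();print(s['time_s'],s['joints'].round(3),s['ee_pos'].round(3))
im,d,c,T=grab('wrist');cv2.imwrite('pics/w1.png',im)
np.savez('w1.npz',d=d,T=T)
W=cloud(d,c,T);hsv=cv2.cvtColor(im,cv2.COLOR_BGR2HSV)
m=((hsv[...,1]<70)&(W[...,2]>.012)&(W[...,2]<.062)&(W[...,1]>.24)&(W[...,1]<.42)&(W[...,0]>.33)&(W[...,0]<.56)).astype(np.uint8)
k,l,st,ce=cv2.connectedComponentsWithStats(m)
for i in range(1,k):
    if st[i,4]<150: continue
    q=W[l==i];t=q[q[:,2]>.045];f=q[(q[:,2]>.012)&(q[:,2]<.026)]
    print(st[i,4],ce[i].round(),len(t),np.median(t,0).round(4),len(f),np.median(f[:,2]).round(4))
E
```

```text
1.15 [5.370e-01 7.300e-02 1.240e-01 1.623e+00 1.000e-03 5.390e-01] [0.421 0.329 0.303]
923 [339. 148.] 342 [0.3868 0.3522 0.0526] 546 0.0211
850 [330. 192.] 316 [0.4424 0.3418 0.0525] 469 0.021
826 [299. 235.] 287 [0.5008 0.3001 0.0525] 432 0.021
```

View pics/w1.png

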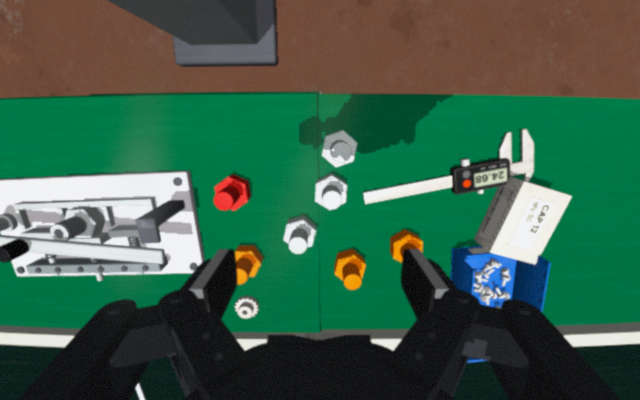

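The wrist view confirms three grey blanks at (339,148), (330,192) and (299,235). Orange ones are at (247,265), (350,268) and (406,246), red at (231,192). Next I'll look at the fixture.

Request:
jog_arm([
  [[0, 0, 0, 0.02, -0.15, 0, 1], [0, 0, 0, 0.04, -0.3, 0, 1], [0, 0, 0, 0.06, -0.45, 0, 1], [0, 0, 0, 0.08, -0.6, 0, 1], [0, 0, 0, 0.1, -0.75, 0, 1], [0, 0, 0, 0.12, -0.9, 0, 1], [0, 0, 0, 0.12, -1, 0, 1], [0, 0, 0, 0.12, -1, 0, 1], [0, 0, 0, 0.12, -1, 0, 1], [0, 0, 0, 0.12, -1, 0, 1]],
])

```text
time_s: 2.2
ee_pos: [0.4505, 0.0805, 0.304]
tcp_rot: [[-1.0, -0.002, 0.0], [-0.002, 1.0, 0.001], [-0.0, 0.001, -1.0]]
wrist_force: [0.1, -0.1, -0.8]
gripper_width: 0.0852
finger_force: 0.0
```

```bash
python3 - <<'E'
from h import *
im,d,c,T=grab('wrist');cv2.imwrite('pics/w2full.png',im)
np.savez('w2.npz',d=d,T=T,im=im)
cv2.imwrite('pics/w2.png',cv2.resize(im[100:340,220:540],(800,600),interpolation=cv2.INTER_CUBIC))
W=cloud(d,c,T)
# orthographic height map stats: bar points, z 0.072-0.08
q=W[(W[...,2]>.070)&(W[...,2]<.082)&(W[...,0]>.4)&(W[...,0]<.65)&(abs(W[...,1])<.2)]
print('bar',len(q));mu=q.mean(0);u,s,v=np.linalg.svd(q[:,:2]-mu[:2],full_matrices=False);print(mu.round(4),v[0],((q[:,:2]-mu[:2])@v[0]).min(),((q[:,:2]-mu[:2])@v[0]).max())
q=W[(W[...,2]>.090)&(W[...,2]<.11)&(W[...,0]>.4)&(W[...,0]<.65)&(abs(W[...,1])<.2)];print('knob',len(q),np.median(q,0).round(4))
q=W[(W[...,2]>.058)&(W[...,2]<.068)&(W[...,0]>.4)&(W[...,0]<.65)&(abs(W[...,1])<.05)];print('done top',len(q),np.median(q,0).round(4))
E
```

```text
bar 3662
[0.494  0.0085 0.0763] [-0.06646376 -0.99778884] -0.1338738032881747 0.13912048387926232
knob 339 [ 0.491  -0.0301  0.1013]
done top 318 [0.4797 0.0085 0.0646]
```

View pics/w2.png

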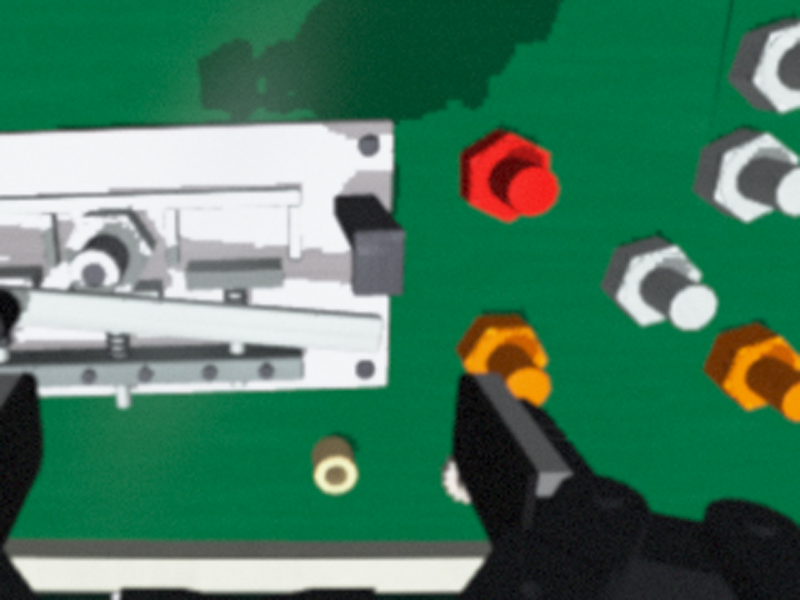

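The view (crop pixels) shows the knob at (5,315), the keeper tip at (380,335), the catch at (370,245), the finished adapter at (95,270) and station 1 empty. Next I'll pinch the knob.

Request:
jog_arm([
  [[0, 0, 0, 0.04, -0.11, 0, 1], [0, 0, 0, 0.08, -0.22, -0.05, 1], [0, 0, 0, 0.12, -0.33, -0.12, 1], [0, 0, 0, 0.162, -0.442, -0.2, 1], [0, 0, 0, 0.162, -0.442, -0.3, 0.6], [0, 0, 0, 0.162, -0.442, -0.4, 0.4], [0, 0, 0, 0.162, -0.442, -0.5, 0.3], [0, 0, 0, 0.162, -0.442, -0.6, 0.2], [0, 0, 0, 0.162, -0.442, -0.612, 0.2], [0, 0, 0, 0.162, -0.442, -0.612, 0.2]],
])

```text
time_s: 3.25
ee_pos: [0.4907, -0.0304, 0.1503]
tcp_rot: [[-1.0, -0.002, -0.002], [-0.002, 1.0, 0.001], [0.002, 0.001, -1.0]]
wrist_force: [1.2, 0.2, 0.6]
gripper_width: 0.0511
finger_force: 0.0
```

Request:
jog_arm([
  [[0, 0, 0, 0, 0, 0, -0.2], [0, 0, 0, 0, 0, 0, -0.5], [0, 0, 0, 0, 0, 0, -0.8], [0, 0, 0, 0, 0, 0, -1], [0, 0, 0, 0, 0, 0, -1], [0, 0, 0, 0, 0, 0, -1], [0, 0, 0, 0, 0, 0, -1], [0, 0, 0, 0, 0, 0, -1], [0, 0, 0, 0, 0, 0, -1], [0, 0, 0, 0, 0, 0, -1]],
])

```text
time_s: 4.25
ee_pos: [0.4925, -0.031, 0.1531]
tcp_rot: [[-1.0, -0.001, 0.004], [-0.001, 1.0, 0.001], [-0.004, 0.001, -1.0]]
wrist_force: [0.3, 2.0, 6.1]
gripper_width: 0.0178
finger_force: 58.9
```

Request:
jog_arm([
  [[0, 0, -0.1, 0.017, -0.002, 0.012, -1], [0, 0, -0.2, 0.034, -0.004, 0.012, -1], [0, 0, -0.3, 0.05, -0.008, 0.012, -1], [0, 0, -0.4, 0.067, -0.012, 0.012, -1], [0, 0, -0.5, 0.083, -0.017, 0.012, -1], [0, 0, -0.6, 0.099, -0.023, 0.012, -1], [0, 0, -0.7, 0.115, -0.03, 0.012, -1], [0, 0, -0.8, 0.13, -0.037, 0.012, -1], [0, 0, -0.9, 0.145, -0.045, 0.012, -1], [0, 0, -1, 0.159, -0.054, 0.012, -1]],
])

```text
time_s: 5.25
ee_pos: [0.5316, -0.0441, 0.1532]
tcp_rot: [[-0.877, 0.48, 0.001], [0.48, 0.877, 0.002], [0.0, 0.003, -1.0]]
wrist_force: [2.7, 3.1, -3.8]
gripper_width: 0.0176
finger_force: 59.9
```

Request:
jog_arm([
  [[0, 0, -0.1, 0.014, -0.01, 0, -1], [0, 0, -0.2, 0.027, -0.02, 0, -1], [0, 0, -0.3, 0.04, -0.031, 0, -1], [0, 0, -0.4, 0.053, -0.043, 0, -1], [0, 0, -0.5, 0.065, -0.055, 0, -1], [0, 0, -0.6, 0.076, -0.068, 0, -1], [0, 0, -0.7, 0.086, -0.081, 0, -1], [0, 0, -0.8, 0.096, -0.095, 0, -1], [0, 0, -0.9, 0.105, -0.109, 0, -1], [0, 0, -1, 0.114, -0.124, 0, -1]],
])

```text
time_s: 6.25
ee_pos: [0.5606, -0.0751, 0.1532]
tcp_rot: [[-0.54, 0.842, 0.002], [0.842, 0.54, 0.002], [0.001, 0.003, -1.0]]
wrist_force: [4.0, 3.1, -3.9]
gripper_width: 0.0175
finger_force: 59.9
```

Request:
jog_arm([
  [[0, 0, -0.1, 0.007, -0.015, 0, -1], [0, 0, -0.2, 0.014, -0.031, 0, -1], [0, 0, -0.3, 0.02, -0.047, 0, -1], [0, 0, -0.4, 0.026, -0.063, 0, -1], [0, 0, -0.5, 0.03, -0.079, 0, -1], [0, 0, -0.6, 0.034, -0.096, 0, -1], [0, 0, -0.7, 0.036, -0.113, 0, -1], [0, 0, -0.8, 0.038, -0.13, 0, -1], [0, 0, -0.9, 0.039, -0.147, 0, -1], [0, 0, -1, 0.04, -0.164, 0, -1]],
])

```text
time_s: 7.25
ee_pos: [0.5709, -0.1165, 0.1532]
tcp_rot: [[-0.069, 0.998, 0.003], [0.998, 0.069, 0.002], [0.002, 0.003, -1.0]]
wrist_force: [4.4, 2.1, -5.1]
gripper_width: 0.0179
finger_force: 59.8
```

Request:
jog_arm([
  [[0, 0, 0, 0, 0, 0, -0.6], [0, 0, 0, 0, 0, 0, -0.3], [0, 0, 0, 0, 0, 0, 0], [0, 0, 0, 0, 0, 0.1, 0.2], [0, 0, 0, 0, 0, 0.2, 0.2], [0, 0, 0, -0.05, 0, 0.35, 0.2], [0, 0, 0.2, -0.15, 0.05, 0.5, 0.2], [0, 0, 0.4, -0.25, 0.15, 0.5, 0.2], [0, 0, 0.6, -0.35, 0.3, 0.5, 0.2], [0, 0, 0.8, -0.4, 0.4, 0.5, 0.2]],
])

```text
time_s: 8.25
ee_pos: [0.4676, -0.0157, 0.2802]
tcp_rot: [[-0.457, 0.889, 0.001], [0.889, 0.457, -0.0], [-0.001, 0.001, -1.0]]
wrist_force: [-0.3, 0.7, -0.7]
gripper_width: 0.0509
finger_force: 0.0
```

Request:
jog_arm([
  [[0, 0, 0.2, -0.02, 0.01, 0, 0.2], [0, 0, 0.4, -0.04, 0.02, 0, 0.2], [0, 0, 0.6, -0.06, 0.03, 0, 0.2], [0, 0, 0.8, -0.08, 0.04, 0, 0.2], [0, 0, 1, -0.1, 0.05, 0, 0.2], [0, 0, 1, -0.12, 0.06, 0, 0.2], [0, 0, 1, -0.12, 0.06, 0, 0.2], [0, 0, 1, -0.12, 0.06, 0, 0.2], [0, 0, 1, -0.12, 0.06, 0, 0.2], [0, 0, 1, -0.12, 0.06, 0, 0.2]],
])

```text
time_s: 9.25
ee_pos: [0.4396, -0.002, 0.2789]
tcp_rot: [[-0.825, 0.565, -0.0], [0.565, 0.825, -0.0], [0.0, -0.0, -1.0]]
wrist_force: [-0.4, -0.5, -0.6]
gripper_width: 0.0513
finger_force: 0.0
```

Request:
jog_arm([
  [[0, 0, 0.2, 0, 0, 0, 0.2], [0, 0, 0.4, 0, 0, 0, 0.2], [0, 0, 0.6, 0, 0, 0, 0.2], [0, 0, 0.8, 0, 0, 0, 0.2], [0, 0, 1, 0, 0, 0, 0.2], [0, 0, 1, 0, 0, 0, 0.2], [0, 0, 1, 0, 0, 0, 0.2], [0, 0, 1, 0, 0, 0, 0.2], [0, 0, 1, 0, 0, 0, 0.2], [0, 0, 1, 0, 0, 0, 0.2]],
])

```text
time_s: 10.25
ee_pos: [0.4395, -0.0019, 0.279]
tcp_rot: [[-0.995, 0.1, 0.0], [0.1, 0.995, -0.0], [-0.0, 0.0, -1.0]]
wrist_force: [0.0, 0.6, -0.4]
gripper_width: 0.0511
finger_force: 0.0
```

```bash
python3 - <<'E'
from h import *
im,d,c,T=grab('wrist')
np.savez('w3.npz',d=d,T=T,im=im)
cv2.imwrite('pics/w3.png',cv2.resize(im[80:380,120:520],(800,600),interpolation=cv2.INTER_CUBIC))
W=cloud(d,c,T);z=W[...,2];hsv=cv2.cvtColor(im,cv2.COLOR_BGR2HSV)
# plate
m=((hsv[...,1]<60)&(z>.006)&(z<.04)&(W[...,0]>.36)&(W[...,0]<.62)&(abs(W[...,1])<.2)).astype(np.uint8)
p=W[(m>0)&(z<.016)][:,:2];r=cv2.minAreaRect((p*1000).astype(np.float32));print('plate',r)
q=W[(z>.058)&(z<.069)&(W[...,0]>.4)&(W[...,0]<.55)&(abs(W[...,1])<.12)];print('done top',len(q),np.median(q,0).round(4),q.min(0),q.max(0))
b=W[(z>.031)&(z<.04)&(W[...,0]>.5)&(W[...,0]<.6)&(abs(W[...,1])<.12)][:,:2];print('block',cv2.minAreaRect((b*1000).astype(np.float32)))
b=W[(z>.0195)&(z<.026)&(W[...,0]>.42)&(W[...,0]<.475)&(abs(W[...,1])<.12)][:,:2];print('lip',cv2.minAreaRect((b*1000).astype(np.float32)))
q=W[(z>.070)&(z<.083)&(W[...,0]>.45)&(W[...,0]<.75)&(W[...,1]<-.06)&(W[...,1]>-.2)];print('bar',len(q),q.mean(0).round(3),cv2.fitLine((q[:,:2]).astype(np.float32),2,0,.01,.01).ravel())
E
```

```text
plate ((496.6400146484375, 8.03497314453125), (150.57778930664062, 294.9909973144531), 2.0733518600463867)
done top 397 [0.48   0.0072 0.0646] [ 0.46971341 -0.11307815  0.05804985] [0.49333218 0.01929493 0.06883704]
block ((525.8841552734375, 14.566596984863281), (57.797119140625, 188.32952880859375), 2.03938364982605)
lip ((463.2744140625, -5.969154357910156), (24.12449836730957, 223.8726348876953), 0.4860009253025055)
bar 918 [ 0.496 -0.116  0.077] [ 0.99738264 -0.07230365  0.49627665 -0.1158464 ]
```

View pics/w3.png

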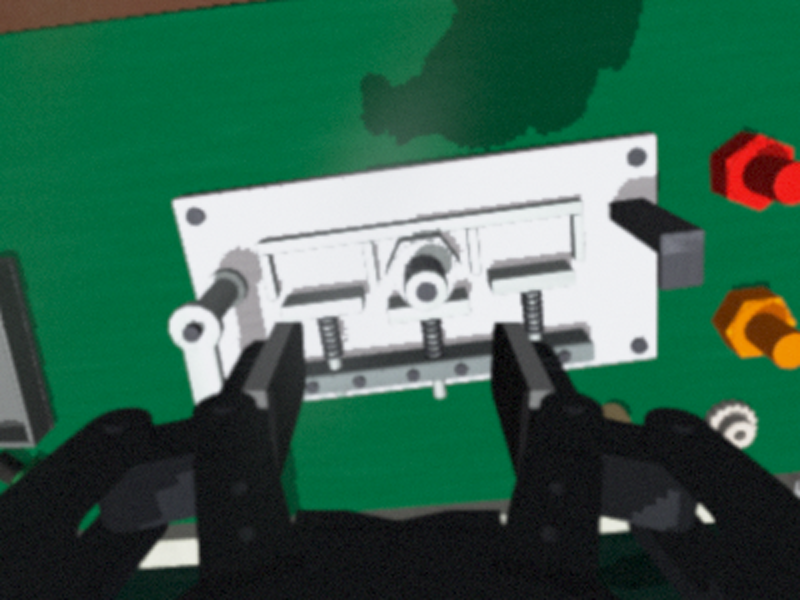

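The view shows the keeper open, with its pivot at (195,330). The finished adapter at (427,285) is alone in station 2, and stations 1 and 3 are empty. The fixture yaw is about 2.05° and station 2 is near (0.480, 0.0075). Now I'll grasp the finished adapter.

Request:
jog_arm([
  [[0, 0, 0.1, 0.06, 0.015, 0, 0.2], [0, 0, 0.2, 0.12, 0.03, -0.05, 0.2], [0, 0, 0.272, 0.162, 0.037, -0.15, 0.2], [0, 0, 0.272, 0.162, 0.037, -0.28, 0.2], [0, 0, 0.272, 0.162, 0.037, -0.4, 0.2], [0, 0, 0.272, 0.162, 0.037, -0.5, 0.2], [0, 0, 0.272, 0.162, 0.037, -0.6, 0.2], [0, 0, 0.272, 0.162, 0.037, -0.668, 0.2], [0, 0, 0.272, 0.162, 0.037, -0.668, 0.2], [0, 0, 0.272, 0.162, 0.037, -0.668, 0.2]],
])

```text
time_s: 11.3
ee_pos: [0.4799, 0.0074, 0.112]
tcp_rot: [[-0.999, -0.036, -0.001], [-0.036, 0.999, 0.0], [0.001, 0.0, -1.0]]
wrist_force: [0.3, -0.7, -0.5]
gripper_width: 0.0512
finger_force: 0.0
```

Request:
jog_arm([
  [[0, 0, 0, 0, 0, 0, -1], [0, 0, 0, 0, 0, 0, -1], [0, 0, 0, 0, 0, 0, -1], [0, 0, 0, 0, 0, 0, -1], [0, 0, 0, 0, 0, 0, -1], [0, 0, 0, 0, 0, 0.01, -1], [0, 0, 0, 0, 0, 0.08, -1], [0, 0, 0, 0, 0, 0.2, -1], [0, 0, 0, 0, 0, 0.35, -1], [0, 0, 0, 0, 0, 0.35, -1]],
])

```text
time_s: 12.3
ee_pos: [0.4828, 0.0063, 0.2051]
tcp_rot: [[-0.999, -0.036, 0.01], [-0.036, 0.999, -0.003], [-0.01, -0.004, -1.0]]
wrist_force: [2.1, -0.1, -0.9]
gripper_width: 0.022
finger_force: 60.2
```

Request:
jog_arm([
  [[0, 0, 0, 0, 0, 0.1, -1], [0, 0, 0, 0.02, -0.1, 0.2, -1], [0, 0, 0, 0.04, -0.25, 0.2, -1], [0, 0, 0, 0.06, -0.4, 0.2, -1], [0, 0, 0, 0.08, -0.55, 0.2, -1], [0, 0, 0, 0.1, -0.7, 0.2, -1], [0, 0, 0, 0.1, -0.85, 0.2, -1], [0, 0, 0, 0.1, -0.95, 0.2, -1], [0, 0, 0, 0.1, -1, 0.2, -1], [0, 0, 0, 0.1, -1, 0.2, -1]],
])

```text
time_s: 13.3
ee_pos: [0.5044, -0.244, 0.2483]
tcp_rot: [[-0.999, -0.034, -0.002], [-0.034, 0.999, 0.0], [0.002, 0.0, -1.0]]
wrist_force: [-0.3, 0.5, -0.4]
gripper_width: 0.0222
finger_force: 60.2
```

```bash
python3 - <<'E'
from h import *
print(status.get_state()['ee_pos'])
im,d,c,T=grab('wrist');W=cloud(d,c,T);z=W[...,2]
p=W[(z>.0)&(z<.03)&(im.astype(int).max(2)-im.min(2)<30)&(W[...,0]>.4)&(W[...,0]<.62)&(W[...,1]<-.24)&(W[...,1]>-.5)]
print(len(p),cv2.minAreaRect((p[:,:2]*1000).astype(np.float32)))
cv2.imwrite('pics/w4.png',im)
im,d,c,T=grab('top');W=cloud(d,c,T);z=W[...,2]
p=W[(z>.0)&(z<.032)&(im.astype(int).max(2)-im.min(2)<30)&(W[...,0]>.4)&(W[...,0]<.62)&(W[...,1]<-.24)&(W[...,1]>-.5)]
print(len(p),cv2.minAreaRect((p[:,:2]*1000).astype(np.float32)))
E
```

```text
[ 0.50436334 -0.24398781  0.24831938]
22023 ((509.9733581542969, -368.6394348144531), (217.67953491210938, 218.357666015625), 1.0846428871154785)
3254 ((506.43170166015625, -373.9186096191406), (228.6571807861328, 213.52340698242188), 89.42774200439453)
```

View pics/w4.png

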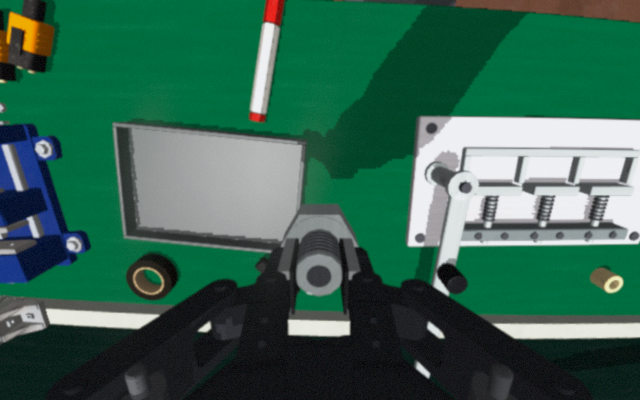

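The adapter is held. The tray's corners are at (113,124), (306,141), (278,252) and (124,238), so its centre is near (0.515,-0.366). Placing it now.

Request:
jog_arm([
  [[0, 0, 0, 0.01, -0.12, 0, -1], [0, 0, 0, 0.02, -0.24, 0, -1], [0, 0, 0, 0.03, -0.36, -0.05, -1], [0, 0, 0, 0.03, -0.424, -0.15, -1], [0, 0, 0, 0.03, -0.424, -0.28, -1], [0, 0, 0, 0.03, -0.424, -0.4, -1], [0, 0, 0, 0.03, -0.424, -0.5, -1], [0, 0, 0, 0.03, -0.424, -0.55, -1], [0, 0, 0, 0.03, -0.424, -0.57, -1], [0, 0, 0, 0.03, -0.424, -0.57, -1]],
])

```text
time_s: 14.4
ee_pos: [0.513, -0.3478, 0.1076]
tcp_rot: [[-0.999, -0.038, 0.0], [-0.038, 0.999, -0.0], [-0.0, -0.0, -1.0]]
wrist_force: [0.1, -0.9, -0.6]
gripper_width: 0.0222
finger_force: 60.5
```

Request:
jog_arm([
  [[0, 0, 0, 0, 0, -0.006, -1], [0, 0, 0, 0, 0, -0.006, -0.6], [0, 0, 0, 0, 0, -0.006, -0.3], [0, 0, 0, 0, 0, -0.006, 0], [0, 0, 0, 0, 0, 0, 0.2], [0, 0, 0, 0, 0, 0.1, 0.2], [0, 0, 0, 0, 0, 0.3, 0.2], [0, 0, 0, 0, 0.1, 0.5, 0.2], [0, 0, 0, 0, 0.3, 0.65, 0.2], [0, 0, 0, -0.05, 0.5, 0.65, 0.2]],
])

```text
time_s: 15.4
ee_pos: [0.5052, -0.2404, 0.2726]
tcp_rot: [[-0.999, -0.034, 0.009], [-0.034, 0.999, -0.006], [-0.009, -0.006, -1.0]]
wrist_force: [0.9, 1.4, 0.8]
gripper_width: 0.0513
finger_force: 0.0
```

Request:
jog_arm([
  [[0, 0, 0, -0.02, 0.15, 0, 0.2], [0, 0, 0, -0.04, 0.3, 0, 0.2], [0, 0, 0, -0.06, 0.45, 0, 0.2], [0, 0, 0, -0.08, 0.6, 0, 0.2], [0, 0, 0, -0.1, 0.75, 0, 0.2], [0, 0, 0, -0.12, 0.9, 0, 0.2], [0, 0, 0, -0.13, 1, 0, 0.2], [0, 0, 0, -0.13, 1, 0, 0.2], [0, 0, 0, -0.13, 1, 0, 0.2], [0, 0, 0, -0.13, 1, 0, 0.2]],
])

```text
time_s: 16.4
ee_pos: [0.4707, 0.0101, 0.2669]
tcp_rot: [[-0.999, -0.035, 0.0], [-0.035, 0.999, -0.001], [-0.0, -0.001, -1.0]]
wrist_force: [-0.8, -0.5, 0.3]
gripper_width: 0.0513
finger_force: 0.0
```

Request:
jog_arm([
  [[0, 0, 0, -0.02, 0.15, 0, 0.2], [0, 0, 0, -0.04, 0.3, 0, 0.2], [0, 0, 0, -0.06, 0.45, 0, 0.2], [0, 0, 0, -0.08, 0.6, 0, 0.2], [0, 0, 0, -0.1, 0.75, 0, 0.2], [0, 0, 0, -0.12, 0.9, 0, 0.2], [0, 0, 0, -0.13, 1, 0, 0.2], [0, 0, 0, -0.13, 1, 0, 0.2], [0, 0, 0, -0.13, 1, 0, 0.2], [0, 0, 0, -0.13, 1, 0, 0.2]],
])

```text
time_s: 17.4
ee_pos: [0.4386, 0.2596, 0.2666]
tcp_rot: [[-0.999, -0.034, -0.0], [-0.034, 0.999, -0.001], [0.0, -0.001, -1.0]]
wrist_force: [-0.7, -0.1, 0.7]
gripper_width: 0.0512
finger_force: 0.0
```

```bash
cat > hexm.py <<'E'
from h import *
def blanks(box=(.28,.6,.2,.45),show=None):
    s=status.get_state();im,d,c,T=grab('wrist');W=cloud(d,c,T);z=W[...,2];hsv=cv2.cvtColor(im,cv2.COLOR_BGR2HSV)
    m=((hsv[...,1]<70)&(z>.012)&(z<.062)&(W[...,1]>box[2])&(W[...,1]<box[3])&(W[...,0]>box[0])&(W[...,0]<box[1])).astype(np.uint8)
    k,l,st,ce=cv2.connectedComponentsWithStats(m);out=[]
    print('tcp',s['ee_pos'].round(4),'yaw_y',np.degrees(np.arctan2(s['tcp_rot'][1,1],s['tcp_rot'][0,1])).round(2))
    for i in range(1,k):
        if st[i,4]<200: continue
        q=W[l==i];t=q[q[:,2]>.047]
        if len(t)<50: continue
        (cx,cy),rad=cv2.minEnclosingCircle((t[:,:2]*1000).astype(np.float32))
        f=q[(q[:,2]>.016)&(q[:,2]<.025),:2]
        f=f-np.median(t[:,:2],0); f=f[np.hypot(*f.T)<.027]
        # support of hexagon along 6 normals about the shank axis (farthest 3% of points each way)
        best=[]
        for a in np.arange(0,60,.5):
            n=np.radians(a+60*np.arange(6));h=f@np.array([np.cos(n),np.sin(n)])
            hs=np.percentile(h,99,axis=0); best.append(h.max(1).mean()*0+np.sort(hs)[:].sum())
        a=np.arange(0,60,.5)[np.argmin(best)]
        # circular-harmonic check: outermost radius vs angle
        th=np.arctan2(f[:,1],f[:,0]);r=np.hypot(*f.T);o=[]
        for b in np.arange(-180,180,6):
            g=(np.degrees(th)>=b)&(np.degrees(th)<b+6)
            if g.sum()>2:o.append((np.radians(b+3),np.percentile(r[g],95)))
        o=np.array(o);w=o[:,1]-o[:,1].mean();ph=np.degrees(np.angle((w*np.exp(1j*6*o[:,0])).sum()))/6 # corner dir
        print(ce[i].round(),st[i,4],'top med',np.median(t,0).round(4),'circ',round(cx,1),round(cy,1),round(rad,1),'flat normal deg',a,(ph+30)%60)
    if show: cv2.imwrite(show,im)
    return im
E
python3 - <<'E'
from hexm import *
im=blanks()
cv2.imwrite('pics/w5.png',im)
im,d,c,T=grab('top');W=cloud(d,c,T);z=W[...,2]
q=W[(z>.04)&(z<.062)&(W[...,0]>.44)&(W[...,0]<.6)&(W[...,1]<-.26)&(W[...,1]>-.47)];print('in tray',len(q),np.median(q,0))
E
```

```text
tcp [0.4386 0.2596 0.2666] yaw_y 91.96
[390. 149.] 2380 top med [0.397  0.3414 0.0525] circ 399.0 334.2 33.0 flat normal deg 43.5 3.0080345967957776
[352. 235.] 1043 top med [0.5013 0.2999 0.0526] circ 502.4 300.1 12.0 flat normal deg 16.0 16.20101235161502
in tray 86 [ 0.51291857 -0.34840881  0.05448835]
```

```bash
python3 -c "
import cv2;im=cv2.imread('pics/w5.png');cv2.imwrite('pics/w5c.png',cv2.resize(im[90:290,270:470],(600,600),interpolation=cv2.INTER_CUBIC))"
```

```text
(no output)
```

View pics/w5c.png

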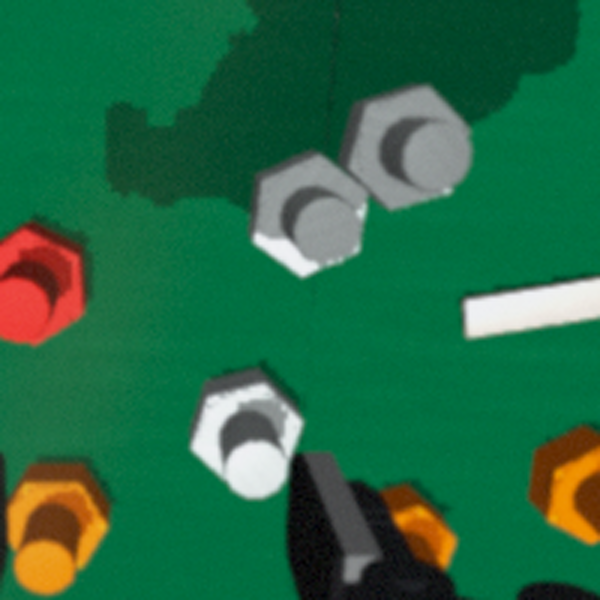

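One blank has been knocked next to another: the pair is at crop (405,145) and (310,215), and the third blank is at (247,435). I'll split them by shank tops.

```bash
cat > hexm.py <<'E'
from h import *
def blanks(box=(.28,.6,.2,.45)):
    s=status.get_state();im,d,c,T=grab('wrist');W=cloud(d,c,T);z=W[...,2];hsv=cv2.cvtColor(im,cv2.COLOR_BGR2HSV)
    g=(hsv[...,1]<90)&(W[...,1]>box[2])&(W[...,1]<box[3])&(W[...,0]>box[0])&(W[...,0]<box[1])
    k,l,st,ce=cv2.connectedComponentsWithStats((g&(z>.047)&(z<.06)).astype(np.uint8))
    print('t',s['time_s'],'tcp',s['ee_pos'].round(4),'yaw_y',np.degrees(np.arctan2(s['tcp_rot'][1,1],s['tcp_rot'][0,1])).round(2))
    C=[]
    for i in range(1,k):
        t=W[l==i][:,:2]
        if len(t)>120:
            (x,y),r=cv2.minEnclosingCircle((t*1000).astype(np.float32));C.append(((t.max(0)+t.min(0))/2,np.median(t,0),r,ce[i]))
    f0=W[g&(z>.016)&(z<.0255)][:,:2]
    A=np.array([q[1] for q in C])
    near=np.argmin(np.linalg.norm(f0[:,None]-A,axis=2),1)
    for i,q in enumerate(C):
        f=f0[near==i]-q[1];f=f[np.hypot(*f.T)<.026]
        best=[]
        for a in np.arange(0,60,.5):
            n=np.radians(a+60*np.arange(6));best.append(np.percentile(f@np.array([np.cos(n),np.sin(n)]),99,axis=0).sum())
        a=np.arange(0,60,.5)[np.argmin(best)]
        n=np.radians(a+60*np.arange(6));h=np.percentile(f@np.array([np.cos(n),np.sin(n)]),99,axis=0)
        print(q[3].round(),len(f),'ctr',q[0].round(4),'med',q[1].round(4),'r',round(q[2],1),'flat normal',a,(h*1000).round(1))
    return im
E
python3 - <<'E'
from hexm import *
blanks()
E
```

```text
t 17.5 tcp [0.4385 0.2596 0.2667] yaw_y 91.94
[414. 141.] 640 ctr [0.3867 0.3519] med [0.3865 0.3514] r 11.9 flat normal 19.0 [20.3 19.3 19.8 19.5 19.  19.6]
[378. 166.] 598 ctr [0.4126 0.3178] med [0.4125 0.3175] r 11.7 flat normal 25.5 [20.2 20.4 19.7 19.3 19.3 19.9]
[355. 245.] 494 ctr [0.5024 0.3002] med [0.5012 0.2998] r 12.0 flat normal 17.0 [14.9 20.3 19.3 18.5 19.3 20.4]
```

Request:
jog_arm([
  [[0, 0, 0.25, 0.12, 0.08, 0, 0.2], [0, 0, 0.506, 0.254, 0.162, 0, 0.2], [0, 0, 0.506, 0.254, 0.162, -0.1, 0.2], [0, 0, 0.506, 0.254, 0.162, -0.25, 0.2], [0, 0, 0.506, 0.254, 0.162, -0.4, 0.2], [0, 0, 0.506, 0.254, 0.162, -0.5, 0.2], [0, 0, 0.506, 0.254, 0.162, -0.6, 0.2], [0, 0, 0.506, 0.254, 0.162, -0.65, 0.2], [0, 0, 0.506, 0.254, 0.162, -0.667, 0.2], [0, 0, 0.506, 0.254, 0.162, -0.667, 0.2]],
])

```text
time_s: 18.55
ee_pos: [0.5017, 0.3011, 0.1001]
tcp_rot: [[-0.959, -0.285, -0.0], [-0.285, 0.959, -0.0], [0.0, -0.0, -1.0]]
wrist_force: [-0.8, 0.0, 0.2]
gripper_width: 0.0511
finger_force: 0.0
```

Request:
jog_arm([
  [[0, 0, 0, 0, 0, 0, -1], [0, 0, 0, 0, 0, 0, -1], [0, 0, 0, 0, 0, 0, -1], [0, 0, 0, 0, 0, 0, -1], [0, 0, 0, 0, 0, 0, -1], [0, 0, 0, 0, 0, 0, -1], [0, 0, 0, 0, 0, 0.1, -1], [0, 0, 0, 0, 0, 0.25, -1], [0, 0, 0, 0, 0, 0.4, -1], [0, 0, 0, 0, 0, 0.4, -1]],
])

```text
time_s: 19.55
ee_pos: [0.5042, 0.3027, 0.2066]
tcp_rot: [[-0.958, -0.285, 0.01], [-0.285, 0.958, 0.005], [-0.011, 0.001, -1.0]]
wrist_force: [0.4, 0.1, -1.0]
gripper_width: 0.0223
finger_force: 58.8
```

Request:
jog_arm([
  [[0, 0, 0, 0, 0, 0.1, -1], [0, 0, -0.1, -0.02, -0.1, 0.1, -1], [0, 0, -0.2, -0.04, -0.2, 0.1, -1], [0, 0, -0.3, -0.06, -0.35, 0.1, -1], [0, 0, -0.4, -0.08, -0.5, 0.1, -1], [0, 0, -0.506, -0.1, -0.65, 0.1, -1], [0, 0, -0.506, -0.126, -0.8, 0.1, -1], [0, 0, -0.506, -0.126, -0.9, 0.1, -1], [0, 0, -0.506, -0.126, -0.95, 0.1, -1], [0, 0, -0.506, -0.126, -1, 0.1, -1]],
])

```text
time_s: 20.55
ee_pos: [0.4696, 0.0509, 0.224]
tcp_rot: [[-0.999, -0.036, -0.001], [-0.036, 0.999, 0.001], [0.001, 0.001, -1.0]]
wrist_force: [-0.1, 0.1, -1.4]
gripper_width: 0.0223
finger_force: 59.1
```

Request:
jog_arm([
  [[0, 0, 0, 0, -0.12, 0, -1], [0, 0, 0, 0, -0.26, 0, -1], [0, 0, 0, 0, -0.38, 0, -1], [0, 0, 0, 0, -0.432, 0, -1], [0, 0, 0, 0, -0.432, -0.1, -1], [0, 0, 0, 0, -0.432, -0.2, -1], [0, 0, 0, 0, -0.432, -0.26, -1], [0, 0, 0, 0, -0.432, -0.26, -1], [0, 0, 0, 0, -0.432, -0.26, -1], [0, 0, 0, 0, -0.432, -0.26, -1]],
])

```text
time_s: 21.55
ee_pos: [0.4709, -0.0564, 0.1612]
tcp_rot: [[-0.999, -0.037, 0.002], [-0.037, 0.999, -0.0], [-0.002, -0.0, -1.0]]
wrist_force: [-0.0, 0.1, -0.7]
gripper_width: 0.0221
finger_force: 59.2
```

```bash
python3 - <<'E'
from h import *
s=status.get_state();print(s['ee_pos'],s['tcp_rot'])
im,d,c,T=grab('wrist');cv2.imwrite('pics/w6.png',cv2.resize(im[80:330,120:520],(800,500),interpolation=cv2.INTER_CUBIC))
E
```

```text
[ 0.47092729 -0.05638006  0.16121887] [[-9.99312624e-01 -3.70058139e-02  2.20201665e-03]
 [-3.70065271e-02  9.99314984e-01 -2.84051650e-04]
 [-2.18999667e-03 -3.65345389e-04 -9.99997535e-01]]
```

View pics/w6.png

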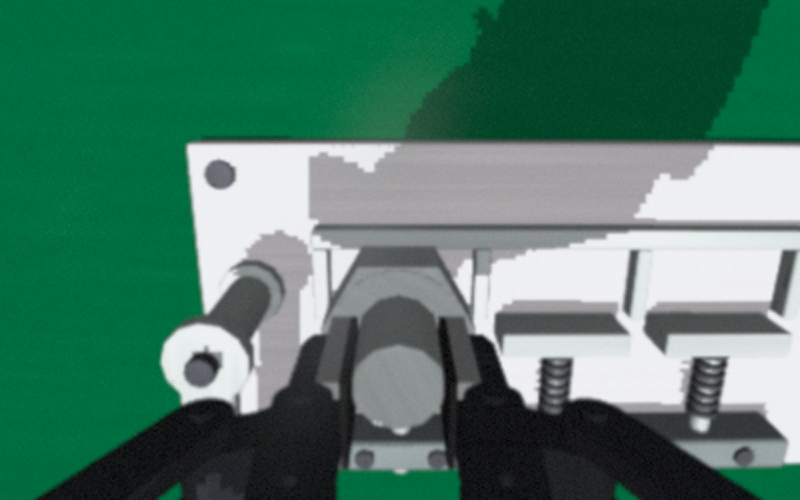

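The foot's front flat is parallel to the lip and centred in station 3, at (398,250). Now lower and press.

Request:
jog_arm([
  [[0, 0, 0, 0, 0, -0.05, -1], [0, 0, 0, 0, 0, -0.1, -1], [0, 0, 0, 0, 0, -0.14, -1], [0, 0, 0, 0, 0, -0.14, -1], [0, 0, 0, 0.01, 0, -0.14, -1], [0, 0, 0, 0.02, 0, -0.14, -1], [0, 0, 0, 0.03, 0.001, -0.14, -1], [0, 0, 0, 0.042, 0.002, -0.14, -1], [0, 0, 0, 0.054, 0.002, -0.14, -1], [0, 0, 0, 0.056, 0.002, -0.14, -1]],
])

```text
time_s: 22.6
ee_pos: [0.4836, -0.0561, 0.1245]
tcp_rot: [[-0.999, -0.036, -0.002], [-0.036, 0.999, -0.0], [0.002, -0.0, -1.0]]
wrist_force: [-4.2, 0.5, -0.3]
gripper_width: 0.0221
finger_force: 61.5
```

Request:
jog_arm([
  [[0, 0, 0, 0.002, 0, 0, -1], [0, 0, 0, 0.004, 0, 0, -1], [0, 0, 0, 0.004, 0, -0.01, -1], [0, 0, 0, 0.004, 0, -0.02, -1], [0, 0, 0, 0.004, 0, -0.03, -1], [0, 0, 0, 0.004, 0, -0.04, -1], [0, 0, 0, 0.004, 0, -0.048, -1], [0, 0, 0, 0.004, 0, -0.05, -1], [0, 0, 0, 0.004, 0, -0.05, -1], [0, 0, 0, 0.004, 0, -0.05, -1]],
])

```text
time_s: 23.6
ee_pos: [0.485, -0.0561, 0.1132]
tcp_rot: [[-0.999, -0.036, 0.0], [-0.036, 0.999, 0.0], [-0.0, 0.0, -1.0]]
wrist_force: [-7.0, 0.3, 5.6]
gripper_width: 0.0222
finger_force: 62.3
```

Request:
jog_arm([
  [[0, 0, 0, -0.004, 0, -0.002, -1], [0, 0, 0, -0.008, 0, -0.002, -1], [0, 0, 0, -0.008, 0, -0.002, -0.7], [0, 0, 0, -0.008, 0, 0, -0.4], [0, 0, 0, -0.008, 0, 0, -0.1], [0, 0, 0, -0.008, 0, 0, 0], [0, 0, 0, -0.008, 0, 0.1, 0], [0, 0, 0, -0.008, 0, 0.25, 0], [0, 0, 0, -0.1, 0, 0.4, 0.2], [0, 0, 0, -0.15, 0, 0.5, 0.2]],
])

```text
time_s: 24.6
ee_pos: [0.4476, -0.0563, 0.2401]
tcp_rot: [[-0.999, -0.036, 0.003], [-0.036, 0.999, -0.001], [-0.003, -0.001, -1.0]]
wrist_force: [0.1, -0.2, 0.2]
gripper_width: 0.0513
finger_force: 0.0
```

Request:
jog_arm([
  [[0, 0, 0, -0.02, 0.15, 0.02, 0.2], [0, 0, 0, -0.04, 0.3, 0.04, 0.2], [0, 0, 0, -0.04, 0.4, 0.06, 0.2], [0, 0, 0, -0.04, 0.4, 0.08, 0.2], [0, 0, 0, -0.04, 0.4, 0.08, 0.2], [0, 0, 0, -0.04, 0.4, 0.08, 0.2], [0, 0, 0, -0.04, 0.4, 0.08, 0.2], [0, 0, 0, -0.04, 0.4, 0.08, 0.2], [0, 0, 0, -0.04, 0.4, 0.08, 0.2], [0, 0, 0, -0.04, 0.4, 0.08, 0.2]],
])

```text
time_s: 25.6
ee_pos: [0.4375, 0.0435, 0.2572]
tcp_rot: [[-0.999, -0.035, -0.0], [-0.035, 0.999, -0.0], [0.0, -0.0, -1.0]]
wrist_force: [0.0, 0.9, 1.5]
gripper_width: 0.051
finger_force: 0.0
```

```bash
cat > fx.py <<'E'
from h import *
def chk(sx,sy,name=None):
    im,d,c,T=grab('wrist');W=cloud(d,c,T);z=W[...,2]
    g=(abs(W[...,0]-sx)<.04)&(abs(W[...,1]-sy)<.032)
    t=W[g&(z>.055)&(z<.072)];print('top',len(t),((t.max(0)+t.min(0))/2).round(4),np.median(t,0).round(4))
    if len(t)>50:
        A=np.c_[t[:,:2]-t[:,:2].mean(0),np.ones(len(t))];print('top plane slope deg',np.degrees(np.linalg.lstsq(A,t[:,2],rcond=None)[0][:2]).round(1))
    f=W[g&(z>.028)&(z<.036)];f=f[np.linalg.norm(f[:,:2]-np.median(t,0)[:2],axis=1)<.0245];print('foot top z',len(f),np.median(f[:,2]).round(4))
    if name: cv2.imwrite(name,im)
    return im
E
python3 - <<'E'
from fx import *
s=status.get_state();print(s['time_s'],s['ee_pos'])
im=chk(.4823,-.0565);cv2.imwrite('pics/w7.png',cv2.resize(im[80:330,120:520],(800,500),interpolation=cv2.INTER_CUBIC))
E
```

```text
25.6 [0.43749312 0.04352389 0.25724393]
top 467 [ 0.4839 -0.0573  0.0609] [ 0.4823 -0.056   0.0646]
top plane slope deg [ 8.2 -6.8]
foot top z 625 0.0332
```

View pics/w7.png

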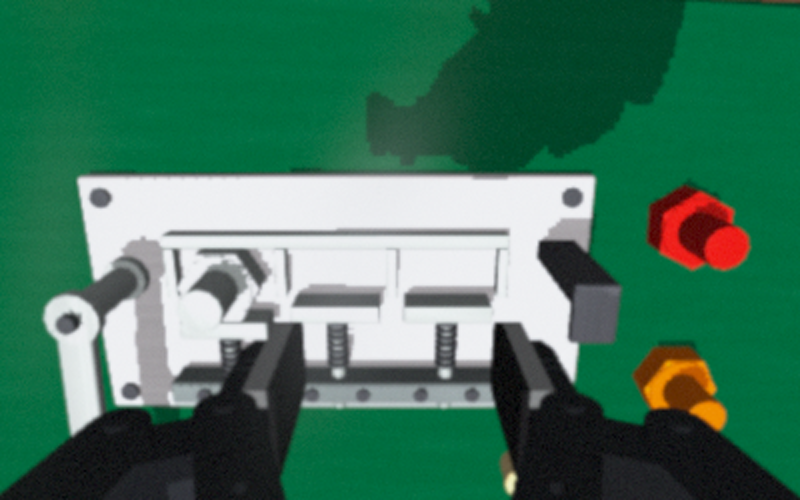

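Station 3 is loaded: the shank top is at (0.4823,-0.056) at the same height as the finished part had, and the flat is against the lip. On to the next blank.

Request:
jog_arm([
  [[0, 0, 0, 0, 0.1, 0.02, 0.2], [0, 0, -0.1, 0, 0.25, 0.04, 0.2], [0, 0, -0.25, 0, 0.4, 0.04, 0.2], [0, 0, -0.4, -0.03, 0.55, 0.04, 0.2], [0, 0, -0.55, -0.03, 0.7, 0.04, 0.2], [0, 0, -0.7, -0.03, 0.85, 0.04, 0.2], [0, 0, -0.85, -0.03, 1, 0.04, 0.2], [0, 0, -1, -0.03, 1, 0.04, 0.2], [0, 0, -1, -0.03, 1, 0.04, 0.2], [0, 0, -1, -0.03, 1, 0.04, 0.2]],
])

```text
time_s: 26.65
ee_pos: [0.43, 0.2937, 0.2673]
tcp_rot: [[-0.895, 0.446, -0.0], [0.446, 0.895, -0.0], [0.0, -0.0, -1.0]]
wrist_force: [-0.0, -0.4, 0.2]
gripper_width: 0.0512
finger_force: 0.0
```

```bash
python3 - <<'E'
from hexm import *
blanks()
E
```

```text
t 26.65 tcp [0.43   0.2937 0.2673] yaw_y 63.51
[354. 124.] 731 ctr [0.3867 0.3523] med [0.3863 0.3522] r 12.0 flat normal 20.0 [20.1 20.1 19.7 19.4 19.5 20. ]
[334. 163.] 633 ctr [0.4129 0.3183] med [0.4125 0.3181] r 11.9 flat normal 24.5 [20.1 19.7 19.5 19.4 19.6 20.1]
```

Request:
jog_arm([
  [[0, 0, -0.15, -0.035, 0.05, 0, 0.2], [0, 0, -0.297, -0.069, 0.098, 0, 0.2], [0, 0, -0.297, -0.069, 0.098, -0.1, 0.2], [0, 0, -0.297, -0.069, 0.098, -0.25, 0.2], [0, 0, -0.297, -0.069, 0.098, -0.4, 0.2], [0, 0, -0.297, -0.069, 0.098, -0.5, 0.2], [0, 0, -0.297, -0.069, 0.098, -0.6, 0.2], [0, 0, -0.297, -0.069, 0.098, -0.65, 0.2], [0, 0, -0.297, -0.069, 0.098, -0.668, 0.2], [0, 0, -0.297, -0.069, 0.098, -0.668, 0.2]],
])

```text
time_s: 27.7
ee_pos: [0.413, 0.318, 0.1006]
tcp_rot: [[-0.818, 0.575, -0.0], [0.575, 0.818, -0.0], [0.0, -0.0, -1.0]]
wrist_force: [0.4, -0.1, 0.1]
gripper_width: 0.0513
finger_force: 0.0
```

Request:
jog_arm([
  [[0, 0, 0, 0, 0, 0, -1], [0, 0, 0, 0, 0, 0, -1], [0, 0, 0, 0, 0, 0, -1], [0, 0, 0, 0, 0, 0, -1], [0, 0, 0, 0, 0, 0, -1], [0, 0, 0, 0, 0, 0, -1], [0, 0, 0, 0, 0, 0.1, -1], [0, 0, 0, 0, 0, 0.25, -1], [0, 0, 0, 0, 0, 0.4, -1], [0, 0, 0, 0, 0, 0.5, -1]],
])

```text
time_s: 28.7
ee_pos: [0.413, 0.3186, 0.2277]
tcp_rot: [[-0.818, 0.575, 0.002], [0.575, 0.818, 0.001], [-0.001, 0.002, -1.0]]
wrist_force: [0.6, 0.5, -2.4]
gripper_width: 0.0218
finger_force: 59.0
```

Request:
jog_arm([
  [[0, 0, 0.1, 0.02, -0.1, 0, -1], [0, 0, 0.2, 0.04, -0.2, 0, -1], [0, 0, 0.3, 0.06, -0.3, 0, -1], [0, 0, 0.45, 0.08, -0.4, 0, -1], [0, 0, 0.6, 0.1, -0.5, 0, -1], [0, 0, 0.75, 0.14, -0.6, 0, -1], [0, 0, 0.9, 0.18, -0.7, 0, -1], [0, 0, 1, 0.22, -0.8, 0, -1], [0, 0, 1, 0.22, -0.9, 0, -1], [0, 0, 1, 0.22, -1, 0, -1]],
])

```text
time_s: 29.7
ee_pos: [0.4674, 0.0674, 0.2246]
tcp_rot: [[-0.994, 0.112, -0.002], [0.112, 0.994, 0.0], [0.002, -0.0, -1.0]]
wrist_force: [0.4, 0.2, -1.5]
gripper_width: 0.022
finger_force: 59.2
```

Request:
jog_arm([
  [[0, 0, 0.1, 0, -0.08, 0, -1], [0, 0, 0.2, 0, -0.16, 0, -1], [0, 0, 0.297, 0, -0.244, 0, -1], [0, 0, 0.297, 0, -0.244, 0, -1], [0, 0, 0.297, 0, -0.244, -0.1, -1], [0, 0, 0.297, 0, -0.244, -0.2, -1], [0, 0, 0.297, 0, -0.244, -0.26, -1], [0, 0, 0.297, 0, -0.244, -0.26, -1], [0, 0, 0.297, 0, -0.244, -0.26, -1], [0, 0, 0.297, 0, -0.244, -0.26, -1]],
])

```text
time_s: 30.7
ee_pos: [0.4685, 0.0076, 0.1616]
tcp_rot: [[-0.999, -0.036, 0.002], [-0.036, 0.999, -0.0], [-0.002, -0.0, -1.0]]
wrist_force: [0.3, 0.2, -1.2]
gripper_width: 0.0221
finger_force: 59.3
```

```bash
python3 - <<'E'
from h import *
s=status.get_state();print(s['ee_pos'],s['tcp_rot'][:,1])
im,d,c,T=grab('wrist');cv2.imwrite('pics/w8.png',cv2.resize(im[80:330,120:520],(800,500),interpolation=cv2.INTER_CUBIC))
# front flat edge slope of held foot: foot points below grasp, front side
W=cloud(d,c,T);R=s['tcp_rot'];p=(W-s['ee_pos'])@R  # tool coords
g=(p[...,2]>.076)&(p[...,2]<.084)&(np.hypot(p[...,0],p[...,1])<.026)
f=p[g][:,:2];print(len(f))
best=[]
A=np.arange(-30,30,1.)
for a in A:
    n=np.radians(a+np.array([0,60,-60]));best.append(np.percentile(f@np.array([np.cos(n),np.sin(n)]),99,axis=0).sum())
a=A[np.argmin(best)];n=np.radians(a+np.array([0,60,-60]));print('foot yaw in tool',a,np.percentile(f@np.array([np.cos(n),np.sin(n)]),99,axis=0))
E
```

```text
[0.4684686  0.00764815 0.16164166] [-3.64617267e-02  9.99335039e-01 -1.50907180e-04]
1398
foot yaw in tool -2.0 [0.02147225 0.01919588 0.02196534]
```

Request:
jog_arm([
  [[0, 0, 0, 0, 0, -0.05, -1], [0, 0, 0, 0, 0, -0.1, -1], [0, 0, 0, 0, 0, -0.142, -1], [0, 0, 0, 0, 0, -0.142, -1], [0, 0, 0, 0.01, 0, -0.142, -1], [0, 0, 0, 0.02, 0, -0.142, -1], [0, 0, 0, 0.03, 0.001, -0.142, -1], [0, 0, 0, 0.042, 0.002, -0.142, -1], [0, 0, 0, 0.056, 0.002, -0.142, -1], [0, 0, 0, 0.059, 0.002, -0.142, -1]],
])

```text
time_s: 31.75
ee_pos: [0.4821, 0.0078, 0.1246]
tcp_rot: [[-0.999, -0.036, -0.002], [-0.036, 0.999, -0.0], [0.002, -0.0, -1.0]]
wrist_force: [-3.6, 0.4, -1.3]
gripper_width: 0.0225
finger_force: 61.7
```

Request:
jog_arm([
  [[0, 0, 0, 0, 0, 0, -1], [0, 0, 0, 0, 0, 0, -1], [0, 0, 0, 0, 0, -0.01, -1], [0, 0, 0, 0, 0, -0.02, -1], [0, 0, 0, 0, 0, -0.03, -1], [0, 0, 0, 0, 0, -0.04, -1], [0, 0, 0, 0, 0, -0.048, -1], [0, 0, 0, 0, 0, -0.05, -1], [0, 0, 0, 0, 0, -0.05, -1], [0, 0, 0, 0, 0, -0.05, -1]],
])

```text
time_s: 32.75
ee_pos: [0.4851, 0.0078, 0.114]
tcp_rot: [[-0.999, -0.036, 0.007], [-0.036, 0.999, 0.0], [-0.007, -0.0, -1.0]]
wrist_force: [3.6, 1.2, 5.4]
gripper_width: 0.0219
finger_force: 62.7
```

```bash
python3 - <<'E'
from fx import *
s=status.get_state();print(s['ee_pos'],s['wrist_force'],s['torque'])
im=chk(.480,.0075);cv2.imwrite('pics/w8.png',cv2.resize(im[80:330,120:520],(800,500),interpolation=cv2.INTER_CUBIC))
E
```

```text
[0.4850742  0.00784397 0.11403897] [3.55424665 1.16219713 5.35576137] [ 0.02173269 -0.74841609 -0.03853711]
top 3078 [0.4844 0.006  0.0635] [0.4787 0.0061 0.0655]
top plane slope deg [8.9 0.5]
foot top z 1509 0.0347
```

View pics/w8.png

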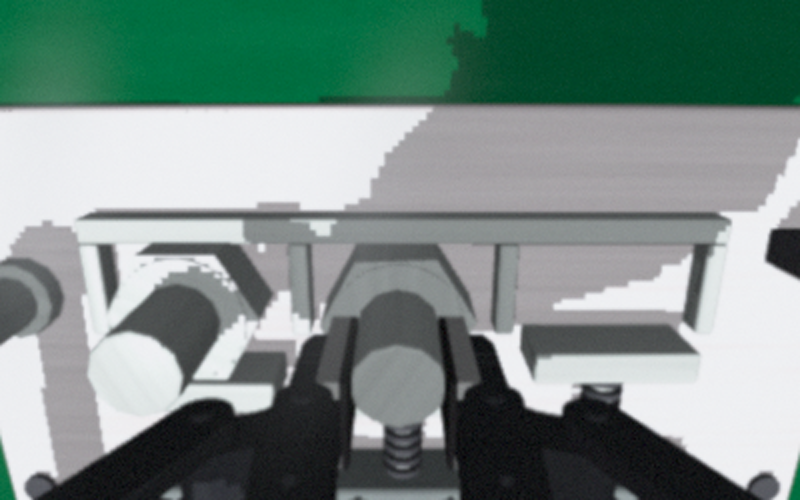

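The foot at (398,250) is behind the lip but leaning a little: the top is 1 mm high and the tool is 5 mm ahead of the foot. I'll right it before releasing.

Request:
jog_arm([
  [[0, 0, 0, -0.004, 0, 0, -1], [0, 0, 0, -0.008, 0, 0, -1], [0, 0, 0, -0.011, 0, 0, -1], [0, 0, 0, -0.015, 0, -0.004, -1], [0, 0, 0, -0.015, 0, -0.008, -1], [0, 0, 0, -0.015, 0, -0.008, -1], [0, 0, 0, -0.015, 0, -0.008, -1], [0, 0, 0, -0.013, 0, -0.008, -1], [0, 0, 0, -0.011, 0, -0.008, -1], [0, 0, 0, -0.011, 0, -0.008, -1]],
])

```text
time_s: 33.8
ee_pos: [0.4842, 0.0077, 0.1135]
tcp_rot: [[-0.999, -0.036, 0.011], [-0.036, 0.999, 0.0], [-0.011, -0.0, -1.0]]
wrist_force: [6.5, 0.1, 7.0]
gripper_width: 0.022
finger_force: 63.1
```

Request:
jog_arm([
  [[0, 0, 0, 0, 0, 0, -0.8], [0, 0, 0, 0, 0, 0, -0.6], [0, 0, 0, 0, 0, 0, -0.3], [0, 0, 0, 0, 0, 0, 0], [0, 0, 0, 0, 0, 0, 0], [0, 0, 0, 0, 0, 0.08, 0], [0, 0, 0, 0, 0, 0.2, 0], [0, 0, 0, -0.05, 0, 0.3, 0.2], [0, 0, 0, -0.1, 0.05, 0.4, 0.2], [0, 0, 0, -0.16, 0.1, 0.5, 0.2]],
])

```text
time_s: 34.8
ee_pos: [0.4384, 0.033, 0.235]
tcp_rot: [[-0.999, -0.035, -0.003], [-0.035, 0.999, 0.0], [0.003, 0.0, -1.0]]
wrist_force: [-0.3, 0.0, 0.7]
gripper_width: 0.0515
finger_force: 0.0
```

Request:
jog_arm([
  [[0, 0, 0, -0.02, 0.1, 0.04, 0.2], [0, 0, 0, -0.02, 0.2, 0.08, 0.2], [0, 0, 0, -0.02, 0.2, 0.08, 0.2], [0, 0, 0, -0.02, 0.2, 0.08, 0.2], [0, 0, 0, -0.02, 0.2, 0.08, 0.2], [0, 0, 0, -0.02, 0.2, 0.08, 0.2], [0, 0, 0, -0.02, 0.2, 0.08, 0.2], [0, 0, 0, -0.02, 0.2, 0.08, 0.2], [0, 0, 0, -0.02, 0.2, 0.08, 0.2], [0, 0, 0, -0.02, 0.2, 0.08, 0.2]],
])

```text
time_s: 35.8
ee_pos: [0.4348, 0.0827, 0.2554]
tcp_rot: [[-0.999, -0.036, -0.0], [-0.036, 0.999, -0.0], [0.0, -0.0, -1.0]]
wrist_force: [-0.1, 0.6, 0.0]
gripper_width: 0.0516
finger_force: 0.0
```

```bash
cat >> fx.py <<'E'
def tops(W):
    # plane fit of each shank's upper disc (robust) and of each foot's upper face
    for nm,sx,sy in [(1,.4777,.0715),(2,.480,.0075),(3,.4823,-.0565)]:
        z=W[...,2];r=np.hypot(W[...,0]-sx,W[...,1]-sy)
        t=W[(r<.018)&(z>.059)&(z<.071)]
        if len(t)<60: print(nm,'none',len(t));continue
        for _ in range(4):
            A=np.c_[t[:,:2]-t[:,:2].mean(0),np.ones(len(t))];k=np.linalg.lstsq(A,t[:,2],rcond=None)[0]
            e=t[:,2]-A@k;t=t[abs(e)<max(2*e.std(),.0006)]
        f=W[(r<.022)&(r>.013)&(z>.028)&(z<.0365)&(W[...,0]<sx+.003)]
        print(nm,len(t),'mid',((t.max(0)+t.min(0))/2)[:2].round(4),'z',k[2].round(4),'slope deg',np.degrees(k[:2]).round(1),'foot',len(f),np.percentile(f[:,2],[10,50,90]).round(4) if len(f) else '')
E
python3 - <<'E'
from fx import *
s=status.get_state();print(s['time_s'],s['ee_pos'])
im,d,c,T=grab('wrist');W=cloud(d,c,T);tops(W)
cv2.imwrite('pics/w9.png',cv2.resize(im[80:330,120:520],(800,500),interpolation=cv2.INTER_CUBIC))
dd=np.load('w3.npz');print('done ref');tops(cloud(dd['d'],c,dd['T']))
E
```

```text
35.8 [0.43479133 0.08272725 0.25540764]
1 none 0
2 358 mid [0.4814 0.0063] z 0.0647 slope deg [-0.2 -0.4] foot 357 [0.0308 0.0329 0.0339]
3 337 mid [ 0.4834 -0.0571] z 0.0645 slope deg [-0.9  0.7] foot 363 [0.0307 0.033  0.0341]
done ref
1 none 0
2 312 mid [0.4815 0.0073] z 0.0647 slope deg [ 0.7 -0.1] foot 310 [0.0314 0.0331 0.0341]
3 none 0
```

Both loaded parts are level at the right height (0.0647 and 0.0645, slopes under 1°). Now the last blank.

Request:
jog_arm([
  [[0, 0, 0, 0, 0.1, 0.04, 0.2], [0, 0, 0.1, -0.02, 0.25, 0.04, 0.2], [0, 0, 0.2, -0.04, 0.4, 0.04, 0.2], [0, 0, 0.3, -0.06, 0.55, 0.04, 0.2], [0, 0, 0.4, -0.08, 0.7, 0.04, 0.2], [0, 0, 0.5, -0.1, 0.85, 0.04, 0.2], [0, 0, 0.61, -0.12, 1, 0.04, 0.2], [0, 0, 0.61, -0.12, 1, 0.04, 0.2], [0, 0, 0.61, -0.12, 1, 0.04, 0.2], [0, 0, 0.61, -0.12, 1, 0.04, 0.2]],
])

```text
time_s: 36.85
ee_pos: [0.4049, 0.3322, 0.2654]
tcp_rot: [[-0.943, -0.334, -0.0], [-0.334, 0.943, -0.001], [0.0, -0.001, -1.0]]
wrist_force: [1.1, -0.1, -0.8]
gripper_width: 0.0513
finger_force: 0.0
```

```bash
python3 - <<'E'
from hexm import *
blanks()
E
```

```text
t 36.85 tcp [0.4049 0.3322 0.2654] yaw_y 109.5
[345. 179.] 594 ctr [0.3862 0.3522] med [0.3856 0.3519] r 11.7 flat normal 18.5 [20.1 20.4 19.6 19.  19.2 19.9]
```

Request:
jog_arm([
  [[0, 0, 0, -0.04, 0.04, 0, 0.2], [0, 0, 0, -0.075, 0.079, 0, 0.2], [0, 0, 0, -0.075, 0.079, -0.1, 0.2], [0, 0, 0, -0.075, 0.079, -0.25, 0.2], [0, 0, 0, -0.075, 0.079, -0.4, 0.2], [0, 0, 0, -0.075, 0.079, -0.5, 0.2], [0, 0, 0, -0.075, 0.079, -0.6, 0.2], [0, 0, 0, -0.075, 0.079, -0.65, 0.2], [0, 0, 0, -0.075, 0.079, -0.661, 0.2], [0, 0, 0, -0.075, 0.079, -0.661, 0.2]],
])

```text
time_s: 37.9
ee_pos: [0.3859, 0.3529, 0.1006]
tcp_rot: [[-0.942, -0.335, 0.0], [-0.335, 0.942, 0.0], [-0.0, 0.0, -1.0]]
wrist_force: [1.0, 0.3, 0.7]
gripper_width: 0.0513
finger_force: 0.0
```

Request:
jog_arm([
  [[0, 0, 0, 0, 0, 0, -1], [0, 0, 0, 0, 0, 0, -1], [0, 0, 0, 0, 0, 0, -1], [0, 0, 0, 0, 0, 0, -1], [0, 0, 0, 0, 0, 0, -1], [0, 0, 0, 0, 0, 0, -1], [0, 0, 0, 0, 0, 0.1, -1], [0, 0, 0, 0, 0, 0.25, -1], [0, 0, 0, 0, 0, 0.4, -1], [0, 0, 0, 0, 0, 0.5, -1]],
])

```text
time_s: 38.9
ee_pos: [0.3865, 0.3528, 0.2278]
tcp_rot: [[-0.942, -0.334, 0.002], [-0.334, 0.942, 0.001], [-0.003, 0.001, -1.0]]
wrist_force: [1.4, 0.3, -1.3]
gripper_width: 0.0221
finger_force: 59.0
```

Request:
jog_arm([
  [[0, 0, -0.1, 0.04, -0.1, 0, -1], [0, 0, -0.2, 0.08, -0.2, 0, -1], [0, 0, -0.3, 0.12, -0.3, 0, -1], [0, 0, -0.4, 0.16, -0.4, 0, -1], [0, 0, -0.5, 0.2, -0.5, 0, -1], [0, 0, -0.61, 0.24, -0.6, 0, -1], [0, 0, -0.61, 0.28, -0.7, 0, -1], [0, 0, -0.61, 0.319, -0.8, 0, -1], [0, 0, -0.61, 0.319, -0.9, 0, -1], [0, 0, -0.61, 0.319, -1, 0, -1]],
])

```text
time_s: 39.9
ee_pos: [0.4656, 0.1014, 0.2246]
tcp_rot: [[-0.999, -0.036, -0.001], [-0.036, 0.999, -0.0], [0.001, -0.0, -1.0]]
wrist_force: [0.4, 0.3, -0.8]
gripper_width: 0.0221
finger_force: 59.1
```

Request:
jog_arm([
  [[0, 0, 0, 0, -0.06, 0, -1], [0, 0, 0, 0, -0.127, 0, -1], [0, 0, 0, 0, -0.127, 0, -1], [0, 0, 0, 0, -0.127, -0.1, -1], [0, 0, 0, 0, -0.127, -0.2, -1], [0, 0, 0, 0, -0.127, -0.26, -1], [0, 0, 0, 0, -0.127, -0.35, -1], [0, 0, 0, 0, -0.127, -0.4, -1], [0, 0, 0, 0, -0.127, -0.4, -1], [0, 0, 0, 0, -0.127, -0.4, -1]],
])

```text
time_s: 40.9
ee_pos: [0.4657, 0.0712, 0.1252]
tcp_rot: [[-0.999, -0.037, -0.0], [-0.037, 0.999, 0.0], [0.0, 0.0, -1.0]]
wrist_force: [-0.8, -0.1, -1.2]
gripper_width: 0.022
finger_force: 61.4
```

Request:
jog_arm([
  [[0, 0, 0, 0.01, 0, 0, -1], [0, 0, 0, 0.02, 0, 0, -1], [0, 0, 0, 0.03, 0.001, 0, -1], [0, 0, 0, 0.04, 0.001, 0, -1], [0, 0, 0, 0.05, 0.002, 0, -1], [0, 0, 0, 0.056, 0.002, 0, -1], [0, 0, 0, 0.062, 0.002, 0, -1], [0, 0, 0, 0.064, 0.002, 0, -1], [0, 0, 0, 0.064, 0.002, 0, -1], [0, 0, 0, 0.064, 0.002, 0, -1]],
])

```text
time_s: 41.9
ee_pos: [0.4816, 0.0714, 0.125]
tcp_rot: [[-0.999, -0.036, -0.0], [-0.036, 0.999, 0.0], [0.0, 0.0, -1.0]]
wrist_force: [-3.8, -0.3, -0.6]
gripper_width: 0.022
finger_force: 61.5
```

Request:
jog_arm([
  [[0, 0, 0, 0, 0, -0.006, -1], [0, 0, 0, 0, 0, -0.012, -1], [0, 0, 0, 0, 0, -0.018, -1], [0, 0, 0, 0, 0, -0.024, -1], [0, 0, 0, 0, 0, -0.03, -1], [0, 0, 0, 0, 0, -0.036, -1], [0, 0, 0, 0, 0, -0.042, -1], [0, 0, 0, 0, 0, -0.048, -1], [0, 0, 0, 0, 0, -0.05, -1], [0, 0, 0, 0, 0, -0.05, -1]],
])

```text
time_s: 42.9
ee_pos: [0.4818, 0.0714, 0.1132]
tcp_rot: [[-0.999, -0.036, 0.0], [-0.036, 0.999, -0.0], [-0.0, -0.0, -1.0]]
wrist_force: [-5.5, 1.0, 3.0]
gripper_width: 0.0221
finger_force: 62.0
```

Good contact with the floor. I'll release and check.

Request:
jog_arm([
  [[0, 0, 0, -0.004, 0, -0.004, -1], [0, 0, 0, -0.008, 0, -0.004, -1], [0, 0, 0, -0.01, 0, -0.004, -0.7], [0, 0, 0, -0.01, 0, 0, -0.4], [0, 0, 0, -0.01, 0, 0, -0.1], [0, 0, 0, -0.01, 0, 0, 0], [0, 0, 0, -0.01, 0, 0.1, 0], [0, 0, 0, -0.01, 0, 0.25, 0], [0, 0, 0, -0.1, 0, 0.4, 0.2], [0, 0, 0, -0.16, 0, 0.5, 0.2]],
])

```text
time_s: 43.9
ee_pos: [0.4421, 0.0714, 0.2403]
tcp_rot: [[-0.999, -0.036, 0.003], [-0.036, 0.999, 0.0], [-0.003, -0.0, -1.0]]
wrist_force: [0.5, 0.4, 0.4]
gripper_width: 0.0511
finger_force: 0.0
```

Request:
jog_arm([
  [[0, 0, 0, -0.02, -0.1, 0.08, 0.2], [0, 0, 0, -0.02, -0.2, 0.08, 0.2], [0, 0, 0, -0.02, -0.28, 0.08, 0.2], [0, 0, 0, -0.02, -0.28, 0.08, 0.2], [0, 0, 0, -0.02, -0.28, 0.08, 0.2], [0, 0, 0, -0.02, -0.28, 0.08, 0.2], [0, 0, 0, -0.02, -0.28, 0.08, 0.2], [0, 0, 0, -0.02, -0.28, 0.08, 0.2], [0, 0, 0, -0.02, -0.28, 0.08, 0.2], [0, 0, 0, -0.02, -0.28, 0.08, 0.2]],
])

```text
time_s: 44.9
ee_pos: [0.4368, 0.0016, 0.2577]
tcp_rot: [[-0.999, -0.037, -0.0], [-0.037, 0.999, 0.0], [0.0, 0.0, -1.0]]
wrist_force: [-0.5, 0.4, 0.0]
gripper_width: 0.0513
finger_force: 0.0
```

```bash
python3 - <<'E'
from fx import *
s=status.get_state();print(s['time_s'],s['ee_pos'])
im,d,c,T=grab('wrist');W=cloud(d,c,T);tops(W)
cv2.imwrite('pics/w10.png',cv2.resize(im[80:330,120:520],(800,500),interpolation=cv2.INTER_CUBIC))
z=W[...,2]
q=W[(z>.093)&(z<.108)&(W[...,0]>.5)&(W[...,0]<.65)&(W[...,1]<-.06)&(W[...,1]>-.2)];print('knob',len(q),((q.max(0)+q.min(0))/2).round(4) if len(q) else '')
q=W[(z>.070)&(z<.12)&(W[...,1]>.1)&(W[...,1]<.2)&(abs(W[...,0]-.47)<.06)];print('catch',len(q),q.min(0),q.max(0)) if len(q) else print('no catch')
im,d,c,T=grab('top');W=cloud(d,c,T);z=W[...,2]
q=W[(z>.090)&(z<.112)&(W[...,0]>.5)&(W[...,0]<.65)&(W[...,1]<-.06)&(W[...,1]>-.2)];print('knob top',len(q),((q.max(0)+q.min(0))/2).round(4) if len(q) else '')
E
```

```text
44.9 [0.43679187 0.00164934 0.25767032]
1 323 mid [0.4793 0.0693] z 0.0647 slope deg [ 0.8 -0.2] foot 337 [0.0313 0.033  0.034 ]
2 362 mid [0.4814 0.0061] z 0.0646 slope deg [1.  0.4] foot 348 [0.0313 0.033  0.034 ]
3 275 mid [ 0.4831 -0.058 ] z 0.0647 slope deg [-0.   0.6] foot 349 [0.031  0.0331 0.0341]
knob 0 
catch 876 [0.45384575 0.12298402 0.07009148] [0.48373866 0.1462934  0.08836961]
knob top 25 [ 0.5671 -0.1187  0.0985]
```

View pics/w10.png

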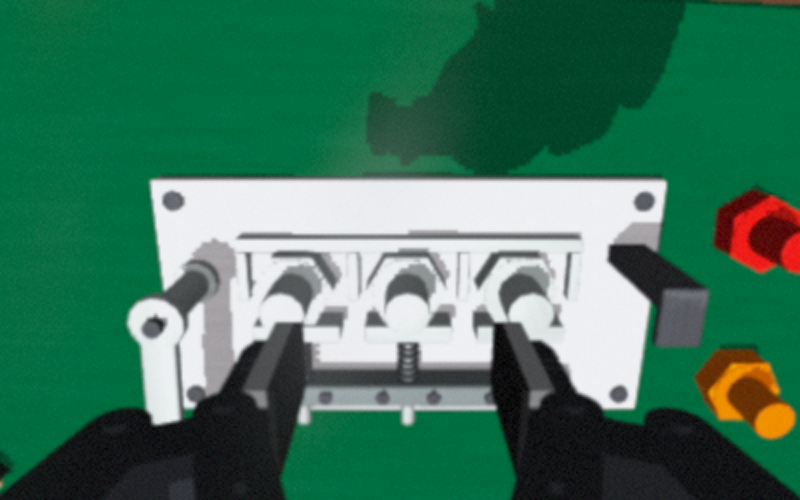

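All three parts are clamped and upright: (290,300), (405,300) and (525,300) in the crop, heights 0.0646 to 0.0647. The catch at (660,295) is clear. Now I'll close the keeper.

Request:
jog_arm([
  [[0, 0, -0.15, 0.06, -0.06, 0, 0.2], [0, 0, -0.3, 0.12, -0.12, 0, 0.2], [0, 0, -0.45, 0.18, -0.18, 0, 0.2], [0, 0, -0.6, 0.25, -0.24, 0, 0.2], [0, 0, -0.75, 0.32, -0.3, 0, 0.2], [0, 0, -0.9, 0.39, -0.36, 0, 0.2], [0, 0, -1, 0.46, -0.42, 0, 0.2], [0, 0, -1, 0.53, -0.47, 0, 0.2], [0, 0, -1, 0.537, -0.472, 0, 0.2], [0, 0, -1, 0.537, -0.472, 0, 0.2]],
])

```text
time_s: 46.0
ee_pos: [0.5709, -0.1166, 0.2572]
tcp_rot: [[-0.894, 0.448, -0.001], [0.448, 0.894, 0.001], [0.001, 0.0, -1.0]]
wrist_force: [-0.0, -0.7, -0.1]
gripper_width: 0.0512
finger_force: 0.0
```

Request:
jog_arm([
  [[0, 0, -0.2, 0, 0, 0, 0.2], [0, 0, -0.4, 0, 0, 0, 0.2], [0, 0, -0.6, 0, 0, 0, 0.2], [0, 0, -0.8, 0, 0, 0, 0.2], [0, 0, -1, 0, 0, 0, 0.2], [0, 0, -1, 0, 0, -0.1, 0.2], [0, 0, -1, 0, 0, -0.2, 0.2], [0, 0, -1, 0, 0, -0.3, 0.2], [0, 0, -1, 0, 0, -0.4, 0.2], [0, 0, -1, 0, 0, -0.411, 0.2]],
])

```text
time_s: 47.0
ee_pos: [0.5678, -0.115, 0.151]
tcp_rot: [[-0.571, 0.821, -0.008], [0.821, 0.571, 0.003], [0.007, -0.005, -1.0]]
wrist_force: [-1.1, -0.4, -0.8]
gripper_width: 0.0511
finger_force: 0.0
```

Request:
jog_arm([
  [[0, 0, 0, 0, 0, 0, 0], [0, 0, 0, 0, 0, 0, -0.3], [0, 0, 0, 0, 0, 0, -0.6], [0, 0, 0, 0, 0, 0, -1], [0, 0, 0, 0, 0, 0, -1], [0, 0, 0, 0, 0, 0, -1], [0, 0, 0, 0, 0, 0, -1], [0, 0, 0, 0, 0, 0, -1], [0, 0, 0, 0, 0, 0, -1], [0, 0, 0, 0, 0, 0, -1]],
])

```text
time_s: 48.0
ee_pos: [0.5713, -0.117, 0.1575]
tcp_rot: [[-0.57, 0.821, 0.002], [0.821, 0.57, -0.001], [-0.002, 0.001, -1.0]]
wrist_force: [-5.2, -0.2, 6.8]
gripper_width: 0.0171
finger_force: 58.6
```

Request:
jog_arm([
  [[0, 0, 0.1, 0, 0.016, 0.01, -1], [0, 0, 0.2, -0.001, 0.033, 0.01, -1], [0, 0, 0.3, -0.003, 0.05, 0.01, -1], [0, 0, 0.4, -0.006, 0.067, 0.01, -1], [0, 0, 0.5, -0.01, 0.084, 0.01, -1], [0, 0, 0.6, -0.014, 0.1, 0.01, -1], [0, 0, 0.7, -0.019, 0.116, 0.01, -1], [0, 0, 0.8, -0.025, 0.132, 0.01, -1], [0, 0, 0.9, -0.032, 0.148, 0.01, -1], [0, 0, 1, -0.039, 0.163, 0.01, -1]],
])

```text
time_s: 49.0
ee_pos: [0.5617, -0.0762, 0.1575]
tcp_rot: [[-0.895, 0.446, 0.001], [0.446, 0.895, -0.001], [-0.001, -0.0, -1.0]]
wrist_force: [-0.5, -1.4, -1.0]
gripper_width: 0.0172
finger_force: 59.4
```

Request:
jog_arm([
  [[0, 0, 0.1, -0.009, 0.015, 0, -1], [0, 0, 0.2, -0.018, 0.029, 0, -1], [0, 0, 0.3, -0.028, 0.043, 0, -1], [0, 0, 0.4, -0.038, 0.056, 0, -1], [0, 0, 0.5, -0.049, 0.069, 0, -1], [0, 0, 0.6, -0.06, 0.082, 0, -1], [0, 0, 0.7, -0.073, 0.093, 0, -1], [0, 0, 0.8, -0.086, 0.104, 0, -1], [0, 0, 0.9, -0.099, 0.115, 0, -1], [0, 0, 1, -0.113, 0.125, 0, -1]],
])

```text
time_s: 50.0
ee_pos: [0.5335, -0.0449, 0.1575]
tcp_rot: [[-0.999, -0.038, 0.001], [-0.038, 0.999, -0.001], [-0.001, -0.001, -1.0]]
wrist_force: [1.1, -1.3, -3.1]
gripper_width: 0.0174
finger_force: 59.4
```

Request:
jog_arm([
  [[0, 0, 0.1, -0.014, 0.009, 0, -1], [0, 0, 0.2, -0.029, 0.017, 0, -1], [0, 0, 0.3, -0.044, 0.025, 0, -1], [0, 0, 0.4, -0.06, 0.032, 0, -1], [0, 0, 0.5, -0.076, 0.038, 0, -1], [0, 0, 0.6, -0.092, 0.043, 0, -1], [0, 0, 0.7, -0.108, 0.047, 0, -1], [0, 0, 0.8, -0.125, 0.051, 0, -1], [0, 0, 0.9, -0.142, 0.053, 0, -1], [0, 0, 1, -0.159, 0.055, 0, -1]],
])

```text
time_s: 51.0
ee_pos: [0.4938, -0.0309, 0.1575]
tcp_rot: [[-0.859, -0.512, 0.002], [-0.512, 0.859, 0.0], [-0.002, -0.001, -1.0]]
wrist_force: [2.0, -0.4, -4.2]
gripper_width: 0.0175
finger_force: 59.3
```

Request:
jog_arm([
  [[0, 0, 0.04, -0.008, 0.001, 0, -1], [0, 0, 0.08, -0.016, 0.001, 0, -1], [0, 0, 0.12, -0.024, 0.001, 0, -1], [0, 0, 0.16, -0.032, 0.001, 0, -1], [0, 0, 0.2, -0.04, 0.001, 0, -1], [0, 0, 0.22, -0.046, 0.001, 0, -1], [0, 0, 0.24, -0.052, 0.001, 0, -1], [0, 0, 0.24, -0.056, 0.001, 0, -1], [0, 0, 0.24, -0.056, 0.001, 0, -1], [0, 0, 0.24, -0.056, 0.001, 0, -1]],
])

```text
time_s: 52.0
ee_pos: [0.4826, -0.0306, 0.1576]
tcp_rot: [[-0.792, -0.61, 0.009], [-0.61, 0.792, 0.001], [-0.007, -0.005, -1.0]]
wrist_force: [12.5, 0.7, -12.4]
gripper_width: 0.0178
finger_force: 58.9
```

Keeper is home (stopped at the predicted spot, pressing with 12 N). Releasing and backing off.

Request:
jog_arm([
  [[0, 0, 0, 0.002, 0, 0, -0.7], [0, 0, 0, 0.004, 0, 0, -0.4], [0, 0, 0, 0.006, 0, 0, -0.1], [0, 0, 0, 0.006, 0, 0.02, 0.2], [0, 0, 0, 0.006, 0, 0.08, 0.2], [0, 0, 0, 0.006, 0, 0.2, 0.2], [0, 0, 0, 0, 0, 0.35, 0.2], [0, 0, -0.2, -0.1, 0.02, 0.5, 0.2], [0, 0, -0.4, -0.2, 0.04, 0.5, 0.2], [0, 0, -0.6, -0.24, 0.08, 0.5, 0.2]],
])

```text
time_s: 53.0
ee_pos: [0.4182, -0.0108, 0.2856]
tcp_rot: [[-0.939, -0.344, 0.003], [-0.344, 0.939, -0.001], [-0.003, -0.002, -1.0]]
wrist_force: [-0.1, 0.2, -0.7]
gripper_width: 0.051
finger_force: 0.0
```

Request:
jog_arm([
  [[0, 0, -0.2, 0, 0.05, 0, 0.2], [0, 0, -0.4, 0, 0.1, 0, 0.2], [0, 0, -0.6, 0, 0.15, 0, 0.2], [0, 0, -0.6, 0, 0.2, 0, 0.2], [0, 0, -0.6, 0, 0.2, 0, 0.2], [0, 0, -0.6, 0, 0.2, 0, 0.2], [0, 0, -0.6, 0, 0.2, 0, 0.2], [0, 0, -0.6, 0, 0.2, 0, 0.2], [0, 0, -0.6, 0, 0.2, 0, 0.2], [0, 0, -0.6, 0, 0.2, 0, 0.2]],
])

```text
time_s: 54.0
ee_pos: [0.4193, 0.0391, 0.2824]
tcp_rot: [[-0.998, -0.056, -0.0], [-0.056, 0.998, -0.0], [0.0, -0.0, -1.0]]
wrist_force: [-0.3, 0.1, 0.6]
gripper_width: 0.0511
finger_force: 0.0
```

```bash
python3 - <<'E'
from fx import *
s=status.get_state();print(s['time_s'],s['ee_pos'])
im,d,c,T=grab('wrist');W=cloud(d,c,T);z=W[...,2]
cv2.imwrite('pics/w11.png',cv2.resize(im[80:330,120:520],(800,500),interpolation=cv2.INTER_CUBIC))
q=W[(z>.072)&(z<.080)&(abs(W[...,0]-.48)<.08)&(W[...,1]>-.1)&(W[...,1]<.11)];print('bar',len(q),q.mean(0).round(4),cv2.fitLine(q[:,:2].astype(np.float32),cv2.DIST_HUBER,0,.01,.01).ravel())
q=W[(z>.09)&(z<.11)&(abs(W[...,0]-.48)<.06)&(abs(W[...,1])<.09)];print('knob',len(q),np.median(q,0))
im,d,c,T=grab('top');W=cloud(d,c,T);z=W[...,2]
q=W[(z>.04)&(z<.062)&(W[...,0]>.44)&(W[...,0]<.6)&(W[...,1]<-.26)&(W[...,1]>-.47)];print('in tray',len(q),np.median(q,0))
E
```

```text
54.0 [0.419253   0.03910257 0.28238843]
bar 2539 [0.4801 0.0023 0.0763] [ 0.04224552 -0.99910724  0.479451    0.00893267]
knob 146 [ 0.47558764 -0.03447428  0.10045559]
in tray 84 [ 0.51362405 -0.34827545  0.05506253]
```

View pics/w11.png

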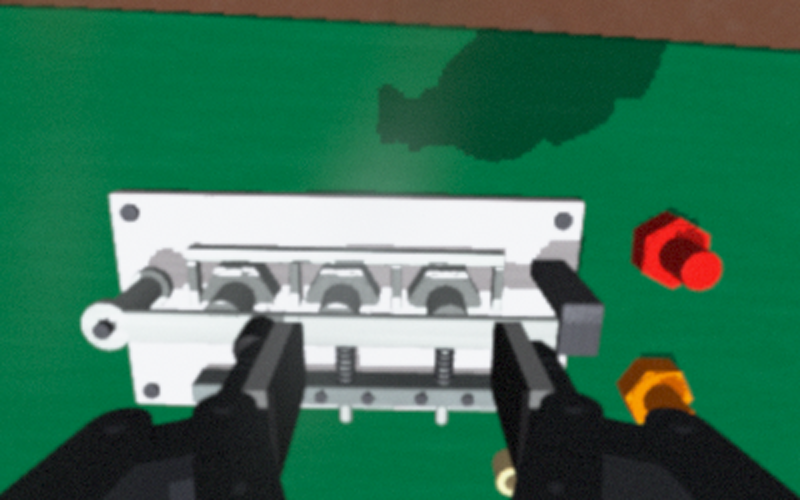

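The keeper lies along the row with its tip under the catch at (575,330). The bar direction matches the fixture's y axis, and the finished part is in the tray. Handing in.

```bash
python3 -c "
from bench import env
print(env.close_job())"
```

```text
the job is handed in; nothing more can be done
None
```

The job is handed in at about 54 s: the one finished adapter is in the tray, all three raw adapters are clamped upright in their stations, and the keeper is home under its catch; the result of the judging was not shown.

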